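# Unload a cartridge processor with seized cartridges

## Robot

A 7-joint arm with a two-finger parallel gripper is mounted at the origin on a cart in front of the work surface, level with it; the furniture and walls round the work are solid. World frame = base frame: x ahead of the robot, y to its left, z up, the work surface at z = 0. Lengths are in m, angles in degrees, forces in N, time in s.
With the tool pointing down it reaches from about 0.4 to 0.875 m from the base axis. Payload 19.3 kg.
Tool frame: the origin (TCP) lies at the very end of the fingers, on their centre line; the grasp point (between the pads) lies 19 mm behind it; z points along the fingers, y is the line along which they close (so a half turn about z gives the same grasp; the last joint's range is limited). The gripper opens to 85 mm and grips with 20 to 120 N. Pads are 22 mm wide; open, the fingers measure 114 mm over their backs; the gripper's body (76 mm by 85 mm) begins 54 mm behind the grasp point. The pads swing forward as they close: fully open they stand 13 mm farther back than shut.
Start: joints at [60.837, 29.874, -2.08, 91.645, 1.215, 58.505, -6.463], TCP at [0.266, -0.566, 0.201] pointing down, gripper open.
Joint ranges: [-166.77, 166.77], [-17.47, 122.26], [-85.68, 81.53], [9.62, 139.38], [-72.42, 252.41], [9.2, 110.78], [-144.41, 144.41]. Speed limits (degrees/s): [108.29, 108.29, 136.94, 136.94, 172.46, 172.46, 172.46].

## Interface

Orientations are given as a 3x3 rotation matrix whose columns are the frame's x, y, z axes.
In Python, from workcell import robot, snapshot, recognise, cut_out, pinpoint gives the robot as it stands.
- The arm moves only by the tool servo_tool, never from a script. Its argument "deltas" is text: rows parted by semicolons, each of 5 numbers parted by spaces: the finger opening in mm, from 0 to 85.4, then the shift along the tool's x, y, z in mm, then the turn about the tool's z in degrees. A call has 1 to 8 rows; each row is the pose to reach, as a shift and turn from the pose commanded when the call began, along the tool's axes at that moment; what a row does not reach only later rows make up. A row lasts 1/10 s, in which the tool goes at most 50 mm and 8.59 degrees, less where a joint would pass 70% of its speed; a pose out of reach is approached as far as the arm can. A call with a gripper value outside its range is refused whole. The fingers move at their own pace and stop on an object; "force" is the grip in N (left out, the last holds). Time passes only in rows, so rows that repeat a pose let the fingers close. It gives the time, the measured TCP pose, the force, the opening and the grip force at its end, in the units of the state.
- robot.read_state(): the state, without advancing time (a new reading comes with each control period).
- snapshot(name): name is "side" or "top" or "wrist"; returns a dict with "image" (480x640x3 uint8, red, green, blue), "fx", "fy", "cx", "cy" (pixels), "cam_to_world" (4x4, takes a point from camera to world coordinates). Camera axes: x right, y up, looking along -z (the intrinsics and any distortion apply to the point x, -y, -z); pixel columns grow to the right and rows downward; lengths in m; the calibration is good to about 2 mm. The wrist camera is an equidistant fisheye: a pixel r from the principal point sees the ray r / f radians off the axis. A picture is of the moment at which its call begins. There is no depth.
- robot.hand_in(): hands the job in; it is judged then, once.
Trained networks look in the newest picture that a camera, given by its name, has taken for a name from the list of things; names that differ only in an ending like _2 or _b are one class to them, and where a whole thing is asked for, a point or a joint stands for the part that bears it (a point fixed in the world has none). Each returns a list of dicts, best first, with "score" (0 to 1); they miss things now and then, are a little off and sometimes report something else, mostly with a low value. They report only what shows in the picture. A call takes as long as a camera call.
- recognise(camera, name): "location" ([x, y, z] in m, in world coordinates, good to about 4 mm: the middle of the surface that is visible of it).
- cut_out(camera, name): "pixels" (480x640 bool, what is visible of it).
- pinpoint(camera, name): "location" ([x, y, z] in m, in world coordinates, good to about 4 mm: a listed point, or the origin of a listed thing).
The state is a dict: "clock": time; "q": joint angles; "qd": joint speeds; "tau": joint torques, N m; "tcp_pos": TCP position; "tcp_rot": TCP orientation; "wrist_force": force on the tool from outside, world axes, zero at the start; "wrist_torque": the same for the moment, N m; "opening": opening from 0.0 (shut) to 1.0 (fully open); "finger_force": force on a finger pad.
Only numpy, scipy, OpenCV 4.12 (cv2) and the standard library are available. Lean on these libraries where they do the work, as an engineer would, in place of code of your own. Each camera call takes 0.05 s, during which the arm holds its last target. There are 200 camera calls.

## Task

Switch the cartridge processor off by pushing its power lever fully to the back, then collect every cartridge into the grey tote: those lying loose in the catch tray, and those seized in the nests, which must be rocked free, leaning them first to the front or back until one edge pops out and then the other way, never yanked straight up. When all are in the tote, press the acknowledge button fully down, and leave the tote standing on the bench and the other things on it alone.

Things in the scene. Friction and masses are not known exactly. Their poses are not given: they have to be found in the camera images.
- processor: bench-top cartridge processor, fixed. Origin on the bench under the middle nest, z up, x to its back, y to its left seen from the front. White housing (x -45 to +45, y -105 to +165 mm, top 35 mm high): three nests in a row along y, 64 mm apart, aluminium partitions 51 mm high between them (x -15 to 15 mm), at its left end the power lever and button. Low catch tray on its right
- tray (a point): middle of the catch tray's floor, 10 mm above the bench; axes as the processor's. Inside 120 mm (x) by 160 mm (y), walls to 27 mm above the bench, housing at its left
- nest_1 (a point): middle of the floor of the right nest, 35 mm above the bench; axes as the processor's. A cartridge stands in it, flange flat on this floor, its 34 mm side along x. In front of and behind the flange a sprung steel ball (radius 4 mm, centre 6.8 mm above the floor, housing 13 mm high) bites 2 mm over the flange edge. Straight up both balls hold, with 30 N or more
- nest_2 (a point): same for the middle nest. To free a cartridge: lean it about the processor's y axis, to front or back, by about 0.3 rad (5 to 20 N at its top), turning on the bottom flange edge of the side it leans to: the other edge pops over its ball and stays up 10 mm. Leaned back the other way about that raised edge to upright and a little past, the second edge pops: it is free, 10 mm higher
- nest_3 (a point): same for the left nest
- cart_1_c (a point): if present, a cartridge seized upright in nest 1; white cartridge: base flange 34 x 24 mm, 4 mm thick, on it a straight body 22 mm (x) x 24 mm (y) with grey top; 84 mm tall in all, 60 g. Point: its centre, 42 mm from underside and from top; z from base to top, x along the 34 mm flange
- cart_2_c (a point): if present, a cartridge seized upright in nest 2; white cartridge: base flange 34 x 24 mm, 4 mm thick, on it a straight body 22 mm (x) x 24 mm (y) with grey top; 84 mm tall in all, 60 g. Point: its centre, 42 mm from underside and from top; z from base to top, x along the 34 mm flange
- cart_3_c (a point): if present, a cartridge seized upright in nest 3; white cartridge: base flange 34 x 24 mm, 4 mm thick, on it a straight body 22 mm (x) x 24 mm (y) with grey top; 84 mm tall in all, 60 g. Point: its centre, 42 mm from underside and from top; z from base to top, x along the 34 mm flange
- cart_4_c (a point): if present, a cartridge lying loose in the catch tray on a flat side (its y upright), 24 mm high, length about along the processor's x; white cartridge: base flange 34 x 24 mm, 4 mm thick, on it a straight body 22 mm (x) x 24 mm (y) with grey top; 84 mm tall in all, 60 g. Point: its centre, 42 mm from underside and from top; z from base to top, x along the 34 mm flange
- cart_5_c (a point): if present, a cartridge lying loose in the catch tray on a flat side (its y upright), 24 mm high, length about along the processor's x; white cartridge: base flange 34 x 24 mm, 4 mm thick, on it a straight body 22 mm (x) x 24 mm (y) with grey top; 84 mm tall in all, 60 g. Point: its centre, 42 mm from underside and from top; z from base to top, x along the 34 mm flange
- power (a joint): black power lever on the processor: 0 leans to the front (on), 1.0 rad leans to the back (off); stays where it is left, small friction
- power_tip (a point): middle of the black 26 mm ball on the lever's tip, 60 mm from the lever's pivot; it swings from front to back along the processor's x; the lever stands on a block 60 mm high
- ack (a joint): acknowledge button: 0 out, 0.006 m fully down, about 5 N, springs back
- ack_top (a point): middle of the button's top face (13 mm radius), 57 mm above the bench, pressed straight down; it stands on a console in front of the lever, in a 42 mm wide ring 47 mm high
- tote: grey open tote, loose, 200 (x) x 172 (y) x 45 mm high, walls and floor 5 mm, 0.45 kg; origin under its centre, z up
- beaker: bystander: clear beaker, 61 mm wide, 70 mm high, origin under its centre
- carton: bystander: small upright carton 30 x 62 x 85 mm, origin under its centre
- tape: bystander: tape roll lying flat, 70 mm wide, 19 mm high, origin under its centre

How it is judged (in metres and radians):
On the way, in this order (a step that is already met when the one before it is completed fails the run):
1. the power lever is pushed to the back (off) (value of joint power above 0.8 rad), for 0.2 s.
2. every cartridge lies or stands in the tote (x of cart_1_c in the frame of tote between -0.095 and 0.095 m and y of cart_1_c in the frame of tote between -0.081 and 0.081 m and z of cart_1_c in the frame of tote between 0 and 0.065 m and linear speed of each of cart_1, cart_2, cart_3, cart_4, cart_5 below 0.03 m/s and x of cart_2_c in the frame of tote between -0.095 and 0.095 m and y of cart_2_c in the frame of tote between -0.081 and 0.081 m and z of cart_2_c in the frame of tote between 0 and 0.065 m and x of cart_3_c in the frame of tote between -0.095 and 0.095 m and y of cart_3_c in the frame of tote between -0.081 and 0.081 m and z of cart_3_c in the frame of tote between 0 and 0.065 m and x of cart_4_c in the frame of tote between -0.095 and 0.095 m and y of cart_4_c in the frame of tote between -0.081 and 0.081 m and z of cart_4_c in the frame of tote between 0 and 0.065 m and x of cart_5_c in the frame of tote between -0.095 and 0.095 m and y of cart_5_c in the frame of tote between -0.081 and 0.081 m and z of cart_5_c in the frame of tote between 0 and 0.065 m), for 0.3 s.
3. the acknowledge button is pressed down (value of joint ack above 0.0045 m), for 0.05 s.
At the end, for the whole second after the job is handed in: Every cartridge present is inside the tote (centre within its walls and below 65 mm above its underside) and at rest; the tote stands level on the bench; the power lever is to the back (over 0.8 rad); the button is released (all of step 2 and angle between tote's own z axis and vertical below 0.08 rad and height (world z) of tote below 0.012 m and value of joint power above 0.8 rad and value of joint ack below 0.002 m); the robot touches nothing.
It fails at once if a seized cartridge is pulled straight up out of its nest (its centre 3 to 7.5 mm up while it stands within 0.07 rad of upright) ((z of cart_1_c in the frame of processor between 0.08 and 0.0845 m and x of cart_1_c in the frame of processor between -0.015 and 0.015 m and y of cart_1_c in the frame of processor between -0.085 and 0.085 m and angle between cart_1_c's own z axis and vertical below 0.07 rad) or (z of cart_2_c in the frame of processor between 0.08 and 0.0845 m and x of cart_2_c in the frame of processor between -0.015 and 0.015 m and y of cart_2_c in the frame of processor between -0.085 and 0.085 m and angle between cart_2_c's own z axis and vertical below 0.07 rad) or (z of cart_3_c in the frame of processor between 0.08 and 0.0845 m and x of cart_3_c in the frame of processor between -0.015 and 0.015 m and y of cart_3_c in the frame of processor between -0.085 and 0.085 m and angle between cart_3_c's own z axis and vertical below 0.07 rad)).
It fails at once if a cartridge is taken (moved over 30 mm) before the machine is switched off (value of joint power below 0.7 rad and distance of any of cart_1_c, cart_2_c, cart_3_c from where it was at the start of the episode above 0.03 m).
It fails at once if a bystander is moved by more than 30 mm or tipped (distance of any of beaker, carton, tape from where it was at the start of the episode above 0.03 m or angle between any of beaker, carton, tape's own z axis and vertical above 0.4 rad).
Of cart_1, cart_2, cart_3 only 2 to 3 are there at a start; the rules pass over those that are not, and their reading is None.
Of cart_4, cart_5 only 1 to 2 are there at a start; the rules pass over those that are not, and their reading is None.
At some moment in a run one of tote may be knocked a few centimetres aside while the robot is not near it.
It also fails if it takes over 210 s, if anything falls off the work surface, if the arm or the gripper's body presses on something with over 40 N, if the wrist force passes 120 N, or if a joint passes its speed limit or range.

## Working session

There is one attempt and no reset: what is moved stays moved. The work goes in short steps, Python scripts to look and compute and a tool call to move; the robot and the scene stay as the last step left them, time stands still between calls to the robot, and variables do not carry over. Pictures are saved under pics/ and viewed, at most 14 in all, crops included, and the job is handed in when it is done.

Besides the shell and the picture viewer there is one more tool, called in YAML: its name, and indented under it one key for each argument. servo_tool: Moves the arm, as the interface text tells. Its arguments: {"type":"object","properties":{"deltas":{"type":"string"},"force":{"type":"number"}},"required":["deltas"]}

```bash
mkdir -p pics; ls
cat > h.py <<'E'
import numpy as np, cv2
from workcell import robot, snapshot, recognise, cut_out, pinpoint
def shot(cam,fn=None):
    s=snapshot(cam)
    if fn: cv2.imwrite('pics/'+fn,s['image'][:,:,::-1])
    return s
def pp(cam,names):
    for n in names:
        r=pinpoint(cam,n)
        print(cam,n,[(np.round(np.array(d['location'])*1000).astype(int).tolist(),round(d['score'],2)) for d in r[:5]])
def st():
    s=robot.read_state()
    print('t',round(s['clock'],2),'tcp',np.round(np.array(s['tcp_pos'])*1000,1),'q',np.round(s['q'],1),'\nR',np.round(s['tcp_rot'],3).tolist(),'F',np.round(s['wrist_force'],1),'op',round(s['opening'],3),'ff',s['finger_force'])
    return s
E
python3 - <<'E'
from h import *
st()
a=shot('top','t1.png');
pp('top',['processor','tray','nest_1','cart_1_c','cart_4_c','power_tip','ack_top','tote','beaker','carton','tape'])
b=shot('side','s1.png')
pp('side',['processor','tray','nest_1','cart_1_c','cart_4_c','power_tip','ack_top','tote','beaker','carton','tape'])
cv2.imwrite('pics/ts.png',cv2.resize(np.vstack([a['image'],b['image']])[:,:,::-1],None,fx=.62,fy=.62))
E
```

```text
pics
t 0.0 tcp [ 265.4 -565.5  200.1] q [60.8 29.9 -2.1 91.7  1.2 58.5 -6.5] 
R [[0.905, 0.425, -0.001], [0.425, -0.905, 0.001], [-0.0, -0.001, -1.0]] F [ 0.2  0.3 -0.5] op 1.003 ff 0.0
top processor [([498, 228, 0], 0.64)]
top tray [([492, 42, 7], 0.87)]
top nest_1 [([498, 162, 36], 0.87), ([496, 227, 34], 0.75), ([505, 296, 34], 0.6), ([491, 42, 11], 0.37)]
top cart_1_c [([494, 164, 74], 0.53), ([501, 292, 81], 0.38)]
top cart_4_c [([500, 79, 25], 0.58)]
top power_tip [([499, 367, 117], 0.59)]
top ack_top [([446, 366, 56], 0.54)]
top tote [([518, -253, 4], 0.64), ([499, 230, -1], 0.3)]
top beaker [([678, 272, -1], 0.87), ([496, 164, 76], 0.27)]
top carton [([493, 503, -1], 0.88)]
top tape [([432, -494, 0], 0.6), ([502, 369, 116], 0.35)]
side processor [([494, 230, -2], 0.96)]
side tray [([494, 41, 10], 0.95), ([498, 507, 3], 0.4)]
side nest_1 [([497, 227, 36], 0.86), ([501, 292, 34], 0.72), ([496, 166, 33], 0.64)]
side cart_1_c [([501, 161, 75], 0.64)]
side cart_4_c [([493, 83, 22], 0.71)]
side power_tip [([498, 368, 116], 0.52)]
side ack_top [([440, 367, 59], 0.57), ([501, 369, 115], 0.42), ([497, 80, 20], 0.24)]
side tote [([518, -252, -1], 0.86)]
side beaker [([674, 276, 4], 0.84), ([495, 370, 115], 0.32)]
side carton [([497, 507, 2], 0.87), ([496, 230, -1], 0.66), ([435, -496, 3], 0.21)]
side tape [([431, -493, 2], 0.67)]
```

View pics/t1.png

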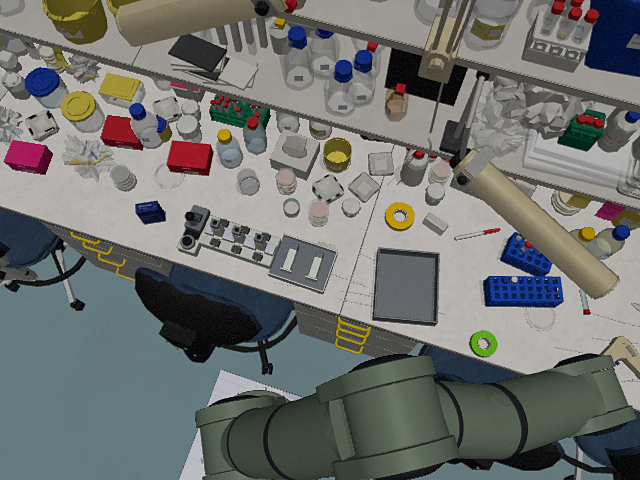

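View pics/s1.png

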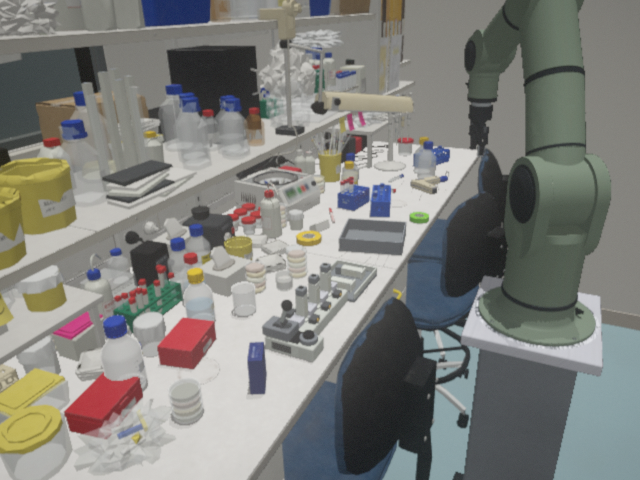

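The top picture shows three nests holding cartridges at about (215,225), (238,235) and (262,240). Two more lie loose in the tray at (288,260) and (314,263), the lever is at (193,215), and the tote is at (406,286). The side view agrees, with three seized cartridges standing. Next I'll plan the move over to the processor.

```bash
cat >> h.py <<'E'
def plan(*wps):
    """wps: (x,y,z mm, ang deg of tool x in world); print tool-frame deltas from the current pose"""
    s=robot.read_state(); R=np.array(s['tcp_rot']); p=np.array(s['tcp_pos'])*1000
    a0=np.degrees(np.arctan2(R[1,0],R[0,0]))
    for w in wps:
        d=R.T@(np.array(w[:3],float)-p); t=-(((w[3]-a0)+180)%360-180)
        print('goal',w,'delta',np.round(d,1),'turn',round(t,1))
E
python3 - <<'E'
from h import *
plan((420,-330,260,87.7),(420,-50,260,87.7),(410,160,260,87.7))
E
```

```text
goal (420, -330, 260, 87.7) delta [ 240.  -147.8  -59.3] turn -62.6
goal (420, -50, 260, 87.7) delta [ 359.  -401.3  -59.3] turn -62.6
goal (410, 160, 260, 87.7) delta [ 439.2 -595.7  -59.3] turn -62.6
```

servo_tool:
  deltas: "0 240 -148 -59 -63;0 240 -148 -59 -63;0 240 -148 -59 -63;0 240 -148 -59 -63;0 240 -148 -59 -63;0 240 -148 -59 -63;0 240 -148 -59 -63;0 240 -148 -59 -63"

```text
clock: 2.0
tcp_pos: [0.4207, -0.3289, 0.2601]
tcp_rot: [[0.024, 1.0, 0.001], [1.0, -0.024, -0.0], [-0.0, 0.001, -1.0]]
wrist_force: [-0.3, -1.4, -0.8]
opening: 0.002
finger_force: 0.0
```

Run:
```python
from h import *
st()
plan((420,-50,260,87.7),(410,160,260,87.7))
```

```text
t 2.0 tcp [ 420.7 -328.9  260.1] q [ 47.7  19.  -20.8 100.5   7.5  61.8  23.1] 
R [[0.024, 1.0, 0.001], [1.0, -0.024, -0.0], [-0.0, 0.001, -1.0]] F [-0.3 -1.4 -0.8] op 0.002 ff 0.0
goal (420, -50, 260, 87.7) delta [278.8  -7.5   0. ] turn 0.9
goal (410, 160, 260, 87.7) delta [ 4.885e+02 -2.260e+01 -1.000e-01] turn 0.9
```

servo_tool:
  deltas: "0 279 -8 0 1;0 279 -8 0 1;0 279 -8 0 1;0 279 -8 0 1;0 279 -8 0 1;0 279 -8 0 1;0 489 -23 0 1;0 489 -23 0 1"

```text
clock: 2.8
tcp_pos: [0.4168, 0.0506, 0.26]
tcp_rot: [[0.051, 0.999, 0.001], [0.999, -0.051, -0.0], [-0.0, 0.001, -1.0]]
wrist_force: [2.1, 0.6, 0.8]
opening: -0.0
finger_force: 0.0
```

servo_tool:
  deltas: "0 120 0 0 0;0 120 0 0 0;0 120 0 0 0;0 120 0 0 0"

```text
clock: 3.2
tcp_pos: [0.4227, 0.1722, 0.2598]
tcp_rot: [[0.045, 0.999, -0.0], [0.999, -0.045, 0.001], [0.001, -0.0, -1.0]]
wrist_force: [0.3, -0.8, 0.1]
opening: 0.001
finger_force: 0.0
```

Run:
```python
from h import *
st()
a=shot('wrist','w1.png')
pp('wrist',['processor','tray','nest_1','cart_1_c','cart_4_c','power_tip','ack_top'])
```

```text
t 3.2 tcp [422.7 172.2 259.8] q [  4.8  13.6 -40.5 110.1  10.1  59.8 -42.6] 
R [[0.045, 0.999, -0.0], [0.999, -0.045, 0.001], [0.001, -0.0, -1.0]] F [ 0.3 -0.8  0.1] op 0.001 ff 0.0
wrist processor [([500, 227, 1], 0.93), ([497, 43, 8], 0.16)]
wrist tray [([495, 45, 9], 0.93)]
wrist nest_1 [([499, 292, 31], 0.88), ([501, 228, 32], 0.68), ([498, 164, 33], 0.66)]
wrist cart_1_c [([504, 230, 75], 0.66), ([497, 165, 80], 0.64), ([499, 5, 21], 0.3)]
wrist cart_4_c [([498, 84, 19], 0.79)]
wrist power_tip [([498, 291, 34], 0.45)]
wrist ack_top [([447, 369, 55], 0.58), ([500, 290, 34], 0.21)]
```

View pics/w1.png

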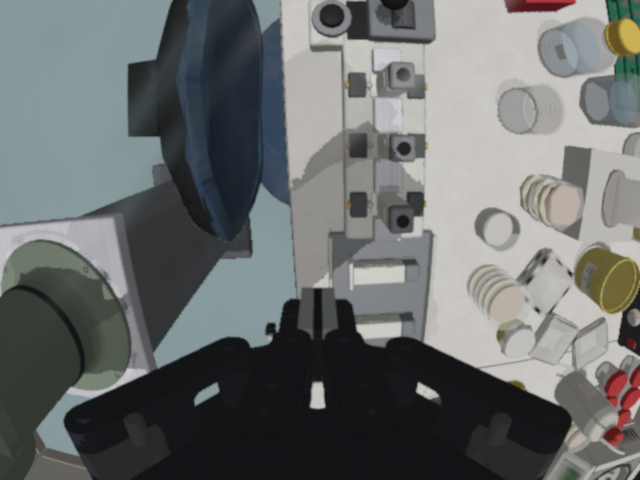

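The wrist picture shows the three seized cartridges at about (400,75), (403,147) and (403,218). The loose pair is at (375,272) and (380,327), the button at (330,17), and the lever at (395,5). Now I'll push the lever.

Run:
```python
from h import *
plan((450,369,200,88.2),(450,369,105,88.2),(540,371,105,88.2))
```

```text
goal (450, 369, 200, 88.2) delta [201.8  16.4  59.8] turn -1.1
goal (450, 369, 105, 88.2) delta [201.8  16.4 154.8] turn -1.1
goal (540, 371, 105, 88.2) delta [208.4 106.2 154.8] turn -1.1
```

servo_tool:
  deltas: "0 202 16 60 -1;0 202 16 60 -1;0 202 16 60 -1;0 202 16 60 -1;0 202 16 60 -1;0 202 16 154 -1;0 202 16 154 -1;0 202 16 154 -1"

```text
clock: 4.4
tcp_pos: [0.4473, 0.3672, 0.1013]
tcp_rot: [[0.033, 0.999, -0.006], [0.999, -0.033, -0.005], [-0.005, -0.006, -1.0]]
wrist_force: [0.2, -0.9, 1.0]
opening: -0.004
finger_force: 0.0
```

servo_tool:
  deltas: "0 1 15 0 0;0 2 30 0 0;0 3 45 0 0;0 3 55 0 0;0 4 65 0 0;0 4 72 0 0;0 4 80 0 0;0 4 80 0 0"

```text
clock: 5.2
tcp_pos: [0.53, 0.3711, 0.1058]
tcp_rot: [[0.033, 0.999, 0.0], [0.999, -0.033, 0.0], [0.0, 0.0, -1.0]]
wrist_force: [-0.0, 1.1, -1.2]
opening: -0.002
finger_force: 0.0
```

Run:
```python
from h import *
st()
for c in ['top','side']:
    shot(c,'l_'+c+'.png'); pp(c,['power_tip'])
```

```text
t 5.2 tcp [530.  371.1 105.8] q [-18.1  41.7 -34.9  91.5  27.5  55.7 -63.9] 
R [[0.033, 0.999, 0.0], [0.999, -0.033, 0.0], [0.0, 0.0, -1.0]] F [-0.   1.1 -1.2] op -0.002 ff 0.0
top power_tip []
side power_tip [([442, 365, 58], 0.72), ([498, 371, 116], 0.55), ([499, 6, 24], 0.19)]
```

Run:
```python
import cv2
i=cv2.imread('pics/l_side.png')[220:380,220:400]
cv2.imwrite('pics/l_c.png',cv2.resize(i,None,fx=3.5,fy=3.5))
```

```text
(no output)
```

View pics/l_c.png

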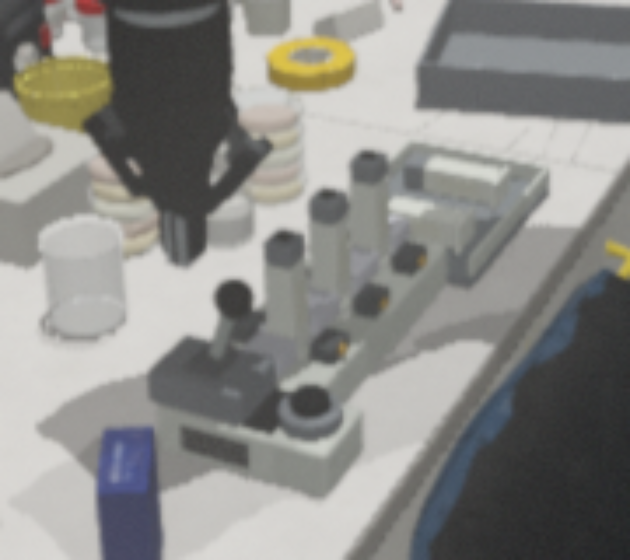

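The crop shows the lever still leaning to the front, with its ball at image (287,305) and the fingers behind it. I'll triangulate the ball before trying again.

Run:
```python
from h import *
def proj(s,P):
    c=np.linalg.inv(s['cam_to_world'])@np.append(np.array(P)/1000,1); x,y,z=c[0],-c[1],-c[2]
    return round(s['fx']*x/z+s['cx'],1),round(s['fy']*y/z+s['cy'],1)
s=snapshot('side'); print([k for k in s])
print('tcp',proj(s,(530,371,106)))
for P in [(499,368,116),(499,368,100),(480,368,116),(470,368,116),(499,380,116),(499,355,116),(510,368,116)]: print(P,proj(s,P))
for n in ['power','ack','power_tip']:
    for c in cut_out('side',n): 
        m=c['pixels']; ys,xs=np.nonzero(m); print(n,c['score'],xs.min(),xs.max(),ys.min(),ys.max())
t=snapshot('top'); print('top tcp',proj(t,(530,371,106)),'lever',proj(t,(499,368,116)))
i=t['image'][180:260,150:260,::-1]; cv2.imwrite('pics/l_t.png',cv2.resize(i,None,fx=6,fy=6))
```

```text
['image', 'fx', 'fy', 'cx', 'cy', 'cam_to_world']
tcp (np.float64(272.9), np.float64(306.3))
(499, 368, 116) (np.float64(285.5), np.float64(304.7))
(499, 368, 100) (np.float64(285.9), np.float64(310.9))
(480, 368, 116) (np.float64(293.1), np.float64(306.5))
(470, 368, 116) (np.float64(297.2), np.float64(307.4))
(499, 380, 116) (np.float64(282.9), np.float64(307.3))
(499, 355, 116) (np.float64(288.3), np.float64(301.8))
(510, 368, 116) (np.float64(281.2), np.float64(303.6))
power 0.28 308 320 274 307
power_tip 0.54 307 320 275 308
power_tip 0.45 279 291 300 321
power_tip 0.39 409 428 212 223
top tcp (np.float64(192.7), np.float64(206.2)) lever (np.float64(188.6), np.float64(215.0))
```

View pics/l_t.png

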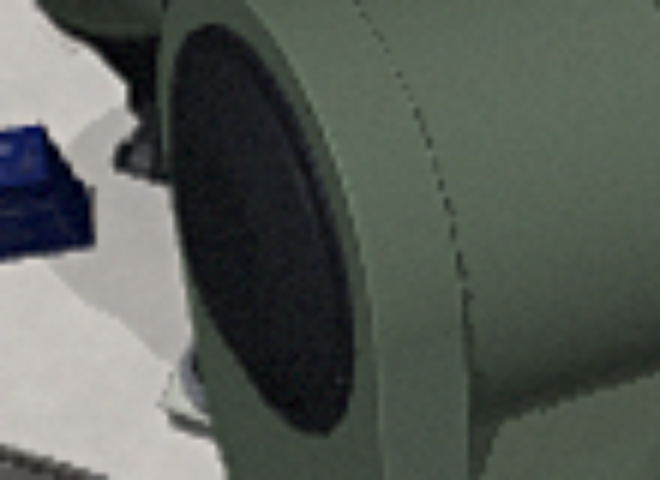

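servo_tool:
  deltas: "0 0 0 -60 0;0 0 0 -60 0;0 -2 -45 -60 0;0 -3 -85 -60 0;0 -3 -85 -60 0;0 -3 -85 -20 0;0 -3 -85 22 0;0 -3 -85 22 0"

```text
clock: 6.45
tcp_pos: [0.4425, 0.3693, 0.08]
tcp_rot: [[0.032, 0.999, -0.005], [0.999, -0.032, -0.004], [-0.004, -0.004, -1.0]]
wrist_force: [-0.4, -0.7, 0.8]
opening: -0.001
finger_force: 0.0
```

servo_tool:
  deltas: "0 1 15 0 0;0 1 25 0 0;0 2 35 0 0;0 2 45 0 0;0 2 45 0 0"

```text
clock: 6.95
tcp_pos: [0.491, 0.3728, 0.0874]
tcp_rot: [[0.034, 0.999, 0.003], [0.999, -0.034, 0.002], [0.002, 0.003, -1.0]]
wrist_force: [-10.2, -7.9, 39.3]
opening: 0.001
finger_force: 17.7
```

Run:
```python
from h import *
st()
s=shot('side','l2.png')
i=s['image'][260:340,240:340,::-1]; cv2.imwrite('pics/l2c.png',cv2.resize(i,None,fx=6,fy=6))
```

```text
t 6.95 tcp [491.  372.8  87.4] q [-19.6  40.5 -34.9  97.3  28.6  51.1 -68.2] 
R [[0.034, 0.999, 0.003], [0.999, -0.034, 0.002], [0.002, 0.003, -1.0]] F [-10.2  -7.9  39.3] op 0.001 ff 17.740512639284134
```

View pics/l2c.png

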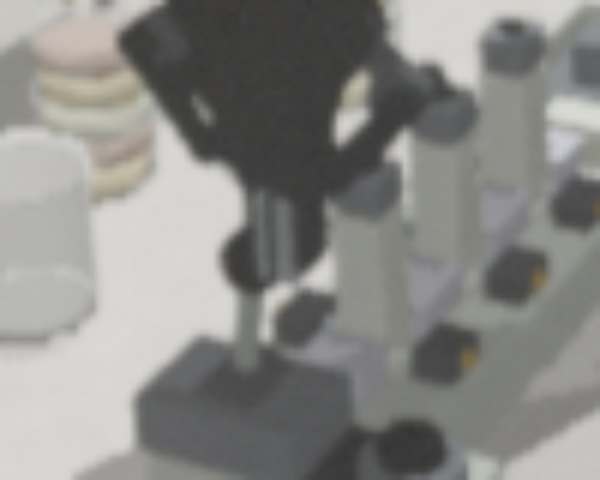

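servo_tool:
  deltas: "0 0 -20 -5 0;0 0 -30 0 0;0 0 -30 12 0;0 0 -30 12 0"

```text
clock: 7.4
tcp_pos: [0.4593, 0.3719, 0.0701]
tcp_rot: [[0.032, 0.999, -0.001], [0.999, -0.032, -0.002], [-0.002, -0.001, -1.0]]
wrist_force: [0.3, -0.3, -0.9]
opening: 0.003
finger_force: 0.0
```

servo_tool:
  deltas: "0 0 15 0 0;0 1 25 0 0;0 1 35 0 0;0 2 45 0 0;0 2 45 0 0"

```text
clock: 7.9
tcp_pos: [0.5057, 0.3728, 0.0714]
tcp_rot: [[0.034, 0.999, 0.0], [0.999, -0.034, 0.0], [0.0, 0.0, -1.0]]
wrist_force: [-0.1, -0.2, -0.3]
opening: 0.002
finger_force: 0.0
```

servo_tool:
  deltas: "0 0 10 0 0;0 0 20 0 0;0 0 28 0 0;0 0 34 0 0;0 0 34 0 0"

```text
clock: 8.4
tcp_pos: [0.5249, 0.3735, 0.0701]
tcp_rot: [[0.026, 0.999, -0.021], [1.0, -0.026, -0.006], [-0.006, -0.021, -1.0]]
wrist_force: [-79.9, -8.5, 31.4]
opening: -0.001
finger_force: 42.6
```

Run:
```python
from h import *
st()
s=shot('side','l3.png')
i=s['image'][260:340,240:340,::-1]; cv2.imwrite('pics/l3c.png',cv2.resize(i,None,fx=6,fy=6))
```

```text
t 8.4 tcp [524.9 373.5  70.1] q [-18.7  44.7 -34.4  91.9  28.7  53.7 -64.5] 
R [[0.026, 0.999, -0.021], [1.0, -0.026, -0.006], [-0.006, -0.021, -1.0]] F [-79.9  -8.5  31.4] op -0.001 ff 42.635536193847656
```

View pics/l3c.png

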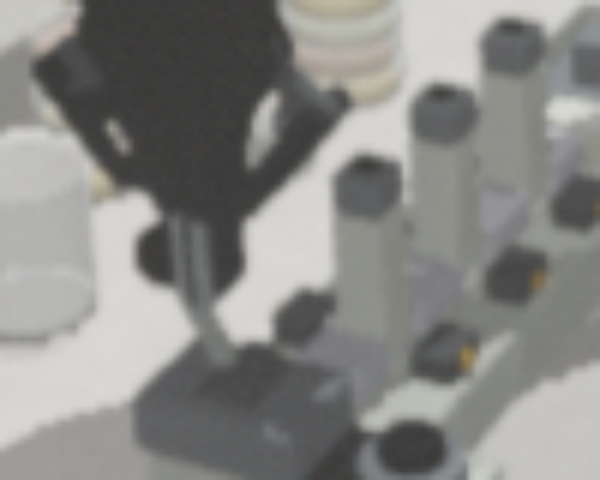

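servo_tool:
  deltas: "0 0 -30 0 0;0 0 -40 0 0;0 0 -40 -60 0;0 0 -40 -130 0;0 0 -40 -130 0;0 0 -40 -130 0"

```text
clock: 9.05
tcp_pos: [0.5005, 0.3747, 0.2065]
tcp_rot: [[0.033, 0.999, 0.006], [0.999, -0.033, 0.004], [0.004, 0.006, -1.0]]
wrist_force: [-0.4, 0.1, 1.0]
opening: -0.002
finger_force: 0.0
```

Run:
```python
from h import *
st()
for c in ['side','wrist']:
    shot(c); pp(c,['power_tip','ack_top','nest_1','cart_1_c'])
plan((501,292,220,88.2),(501,292,130,88.2))
```

```text
t 9.05 tcp [500.5 374.7 206.5] q [-17.   33.6 -38.5  90.3  22.7  63.7 -62.8] 
R [[0.033, 0.999, 0.006], [0.999, -0.033, 0.004], [0.004, 0.006, -1.0]] F [-0.4  0.1  1. ] op -0.002 ff 0.0
side power_tip [([543, 371, 110], 0.71)]
side ack_top [([442, 370, 54], 0.65), ([494, 42, 9], 0.44)]
side nest_1 [([497, 227, 36], 0.91), ([502, 292, 34], 0.91), ([497, 167, 33], 0.68), ([515, -250, 0], 0.49)]
side cart_1_c [([499, 165, 73], 0.67)]
wrist power_tip [([550, 369, 110], 0.6)]
wrist ack_top [([444, 369, 56], 0.87)]
wrist nest_1 [([497, 289, 32], 0.73)]
wrist cart_1_c [([498, 166, 76], 0.64)]
goal (501, 292, 220, 88.2) delta [-81.2   5.5 -18.8] turn -0.1
goal (501, 292, 130, 88.2) delta [-81.2   5.5  71.2] turn -0.1
```

```bash
cat >> h.py <<'E'
def proj(s,P):
    c=np.linalg.inv(s['cam_to_world'])@np.append(np.array(P)/1000,1); x,y,z=c[0],-c[1],-c[2]
    return round(float(s['fx']*x/z+s['cx']),1),round(float(s['fy']*y/z+s['cy']),1)
E
python3 - <<'E'
from h import *
s=shot('side','l4.png'); old=cv2.imread('pics/s1.png')
for im in (old,s['image'][:,:,::-1]):
    g=cv2.cvtColor(np.ascontiguousarray(im),cv2.COLOR_BGR2GRAY)[285:325,255:300]
    n,l,st_,c=cv2.connectedComponentsWithStats((g<40).astype(np.uint8))
    print([(np.round(c[k]+[255,285],1).tolist(),st_[k][4]) for k in range(1,n) if st_[k][4]>15])
for x,z in [(499,116),(540,116),(545,113),(550,112),(550,116),(556,110),(557,116)]: print(x,z,proj(s,(x,369,z)))
i=s['image'][260:340,240:340,::-1]; cv2.imwrite('pics/l4c.png',cv2.resize(i,None,fx=6,fy=6))
E
```

```text
[]
[]
499 116 (285.3, 304.9)
540 116 (269.2, 301.1)
545 113 (267.3, 301.8)
550 112 (265.5, 301.7)
550 116 (265.3, 300.2)
556 110 (263.2, 302.0)
557 116 (262.6, 299.6)
```

View pics/l4c.png

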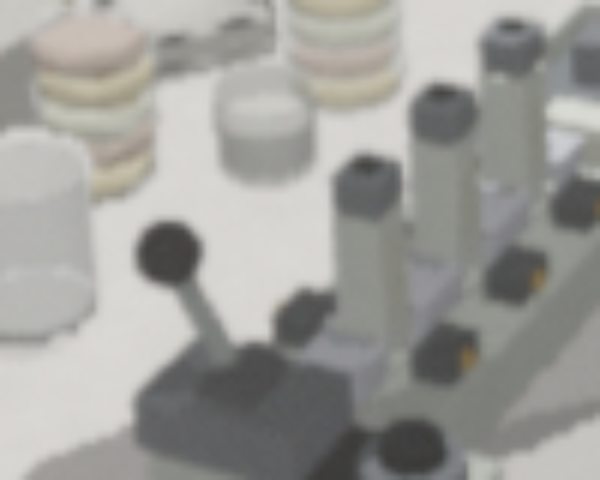

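```bash
cat >> h.py <<'E'
def ray(s,u,v):
    x,y=(u-s['cx'])/s['fx'],(v-s['cy'])/s['fy']; r=np.hypot(x,y)
    d=np.array([np.sin(r)*x/r,-np.sin(r)*y/r,-np.cos(r)]); M=np.array(s['cam_to_world'])
    return M[:3,3]*1000, M[:3,:3]@d
def atz(s,u,v,z):
    o,d=ray(s,u,v); return np.round(o+d*(z-o[2])/d[2],1)
E
python3 - <<'E'
from h import *
s=shot('wrist','w2.png')
for n in ['power_tip','ack_top']:
    for c in cut_out('wrist',n)[:2]:
        ys,xs=np.nonzero(c['pixels']); print(n,round(c['score'],2),xs.min(),xs.max(),ys.min(),ys.max())
E
```

```text
power_tip 0.94 343 399 219 255
ack_top 0.89 247 273 207 234
```

View pics/w2.png

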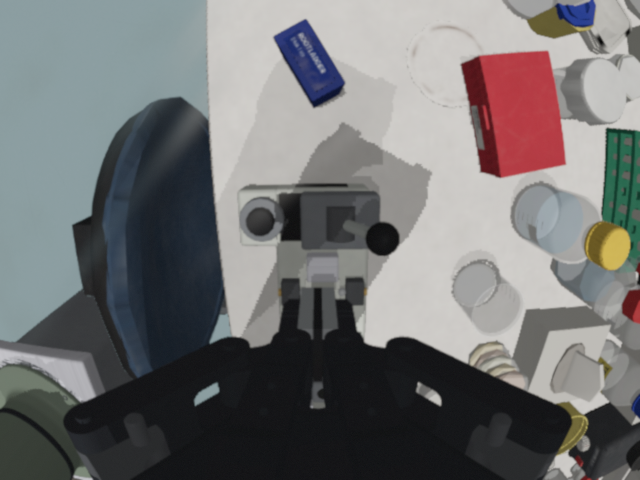

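The wrist picture shows the lever ball at (382,239), well behind the block, and the button at (260,220). I'll turn those pixels into millimetres.

Run:
```python
from h import *
s=shot('wrist')
print('ball',atz(s,382,239,112),atz(s,382,239,116),'btn',atz(s,260,220,57),'block',atz(s,302,230,60),atz(s,379,230,60))
print('cam',np.round(np.array(s['cam_to_world'])[:3,3],4))
print('tip pixel ray z guess', [ (z,atz(s,318,290,z)) for z in (206,216,226,231,236)])
```

```text
ball [546.7 366.3 112. ] [546.  367.5 116. ] btn [447.8 370.7  57. ] block [484.9 361.1  60. ] [552.9 359.   60. ]
cam [0.5013 0.4456 0.3747]
tip pixel ray z guess [(206, array([499.1, 369.2, 206. ])), (216, array([499.2, 373.8, 216. ])), (226, array([499.3, 378.3, 226. ])), (231, array([499.4, 380.5, 231. ])), (236, array([499.5, 382.8, 236. ]))]
```

servo_tool:
  deltas: "34 -83 3 -20 0;34 -83 3 -20 0;34 -83 3 -20 0;34 -83 3 -20 0;34 -83 3 -20 0"
  force: 30

```text
clock: 10.3
tcp_pos: [0.4983, 0.2912, 0.2217]
tcp_rot: [[0.032, 0.999, -0.0], [0.999, -0.032, 0.001], [0.001, -0.0, -1.0]]
wrist_force: [0.2, -0.1, 0.1]
opening: 0.401
finger_force: 0.0
```

Run:
```python
from h import *
st()
s=shot('wrist','w3.png')
pp('wrist',['nest_3','cart_3_c','processor'])
for c in cut_out('wrist','cart_3_c')[:3]:
    ys,xs=np.nonzero(c['pixels']); print(round(c['score'],2),xs.min(),xs.max(),ys.min(),ys.max())
```

```text
t 10.3 tcp [498.3 291.2 221.7] q [ -8.2  28.5 -39.8  96.3  20.1  62.5 -55.8] 
R [[0.032, 0.999, -0.0], [0.999, -0.032, 0.001], [0.001, -0.0, -1.0]] F [ 0.2 -0.1  0.1] op 0.401 ff 0.0
wrist nest_3 [([500, 166, 34], 0.98), ([499, 293, 32], 0.98), ([498, 226, 36], 0.73), ([446, 368, 58], 0.27)]
wrist cart_3_c [([501, 293, 78], 0.8)]
wrist processor [([502, 227, -2], 0.85)]
0.79 302 336 192 239
```

View pics/w3.png

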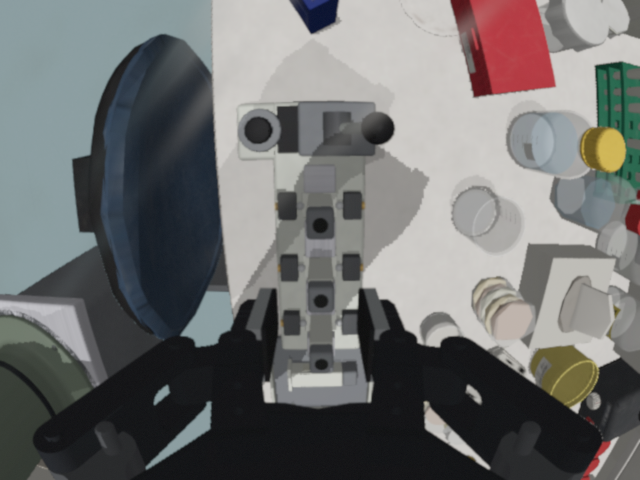

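The wrist picture shows cartridge 3's top at (320,225), centred between the fingers at columns 270 and 365. Descending now.

servo_tool:
  deltas: "34 1 2 40 0;34 1 2 80 0;34 1 2 100 0;34 1 2 115 0;34 1 2 130 0;34 1 2 145 0;34 1 2 158 0;34 1 2 158 0"

```text
clock: 11.35
tcp_pos: [0.5, 0.2909, 0.0622]
tcp_rot: [[0.032, 0.999, -0.002], [0.999, -0.032, -0.001], [-0.001, -0.002, -1.0]]
wrist_force: [0.2, -0.9, 0.8]
opening: 0.394
finger_force: 0.0
```

Run:
```python
from h import *
st()
s=shot('side','d1.png')
i=s['image'][240:330,260:360,::-1]; cv2.imwrite('pics/d1c.png',cv2.resize(i,None,fx=6,fy=6))
```

```text
t 11.35 tcp [500.  290.9  62.2] q [-12.6  39.7 -33.8 103.7  29.7  45.8 -63.5] 
R [[0.032, 0.999, -0.002], [0.999, -0.032, -0.001], [-0.001, -0.002, -1.0]] F [ 0.2 -0.9  0.8] op 0.394 ff 0.0
```

View pics/d1c.png

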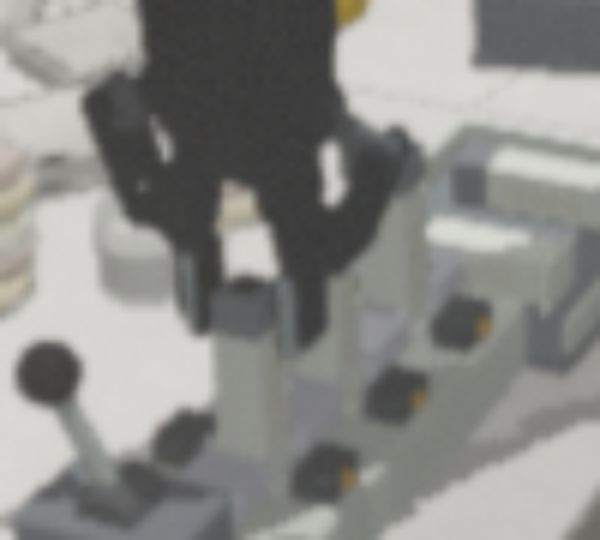

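The tips are about 23 mm below the cartridge's top, so they really sit about 30 mm higher than the nominal TCP. I'll go 10 mm lower and lean the cartridge back.

servo_tool:
  deltas: "34 0 0 10 0;34 0 0 10 0;34 0 7 10 0;34 0 11 10 0;34 0 15 10 0;34 0 15 10 0"

```text
clock: 12.0
tcp_pos: [0.5165, 0.2905, 0.0538]
tcp_rot: [[0.033, 0.999, 0.001], [0.999, -0.033, 0.0], [0.0, 0.001, -1.0]]
wrist_force: [-1.0, -0.1, 0.5]
opening: 0.397
finger_force: 0.0
```

servo_tool:
  deltas: "34 0 2 0 0;34 0 4 0 0;34 0 6 0 0;34 0 6 0 0"

```text
clock: 12.4
tcp_pos: [0.5219, 0.2905, 0.0537]
tcp_rot: [[0.033, 0.999, 0.0], [0.999, -0.033, 0.0], [0.0, 0.0, -1.0]]
wrist_force: [0.2, 0.4, 0.2]
opening: 0.397
finger_force: 0.1
```

Run:
```python
from h import *
st()
s=shot('side','d2.png'); pp('side',['cart_3_c'])
i=s['image'][240:330,260:360,::-1]; cv2.imwrite('pics/d2c.png',cv2.resize(i,None,fx=6,fy=6))
```

```text
t 12.4 tcp [521.9 290.5  53.7] q [-12.2  41.7 -33.3 101.2  30.3  46.4 -62.1] 
R [[0.033, 0.999, 0.0], [0.999, -0.033, 0.0], [0.0, 0.0, -1.0]] F [0.2 0.4 0.2] op 0.397 ff 0.14149868387903553
side cart_3_c [([518, 292, 79], 0.65)]
```

View pics/d2c.png

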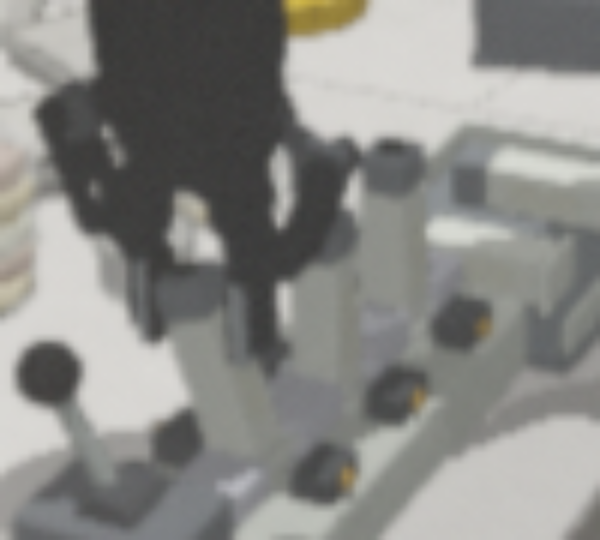

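Cartridge 3 now leans back and its front edge has popped up. Now I'll lean it the other way.

servo_tool:
  deltas: "34 0 -8 0 0;34 0 -16 0 0;34 0 -22 0 0;34 0 -26 0 0;34 0 -30 0 0;34 0 -33 0 0;34 0 -36 0 0;34 0 -36 0 0"

```text
clock: 13.3
tcp_pos: [0.4848, 0.2917, 0.0535]
tcp_rot: [[0.032, 0.999, -0.001], [0.999, -0.032, -0.0], [-0.0, -0.001, -1.0]]
wrist_force: [-0.3, -0.0, -0.2]
opening: 0.398
finger_force: 0.0
```

Run:
```python
from h import *
st()
s=shot('side','d3.png'); pp('side',['cart_3_c'])
for c in cut_out('side','cart_3_c')[:3]:
    ys,xs=np.nonzero(c['pixels']); print(round(c['score'],2),xs.min(),xs.max(),ys.min(),ys.max())
```

```text
t 13.3 tcp [484.8 291.7  53.5] q [-13.5  39.5 -33.4 106.   30.4  43.8 -65.4] 
R [[0.032, 0.999, -0.001], [0.999, -0.032, -0.0], [-0.0, -0.001, -1.0]] F [-0.3 -0.  -0.2] op 0.398 ff 0.0
side cart_3_c [([490, 292, 77], 0.69)]
0.93 297 311 286 321
0.7 262 278 297 320
```

Run:
```python
import cv2,numpy as np
a=cv2.imread('pics/d3.png')[250:325,255:345]
cv2.imwrite('pics/d3c.png',cv2.resize(a,None,fx=8,fy=8))
```

```text
(no output)
```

View pics/d3c.png

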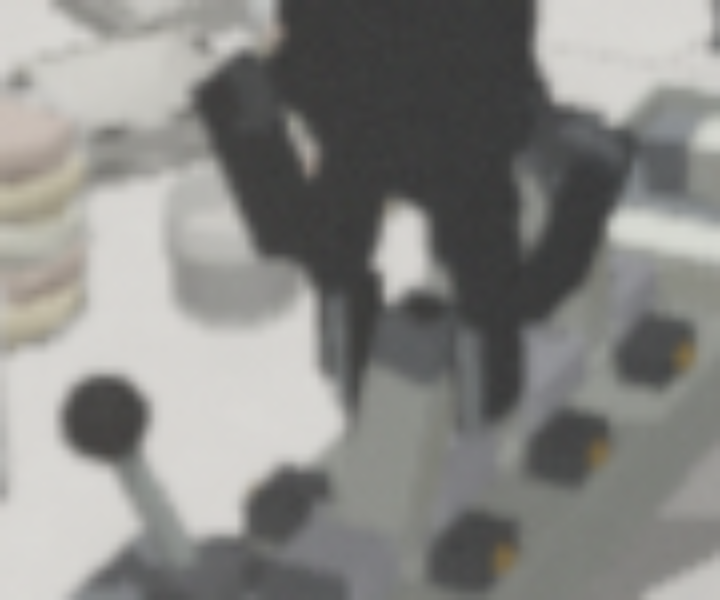

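Run:
```python
from h import *
s=snapshot('side')
print('ref upright seated',proj(s,(501,292,119)))
for z0 in (35,45):
  for f in (.05,.1,.15,.2,.25,.3):
    print(z0,f,proj(s,(484+17*np.cos(f)-84*np.sin(f),292,z0+17*np.sin(f)+84*np.cos(f))))
o=cv2.imread('pics/s1.png'); 
m=cv2.matchTemplate
# initial hole of cart 3 in s1 : dark blob near the reference
g=cv2.cvtColor(o,cv2.COLOR_BGR2GRAY); u,v=map(int,proj(s,(501,292,119)))
w=g[v-9:v+10,u-9:u+10]; print(w[::2,::2])
```

```text
ref upright seated (300.5, 287.5)
35 0.05 (302.1, 287.5)
35 0.1 (303.7, 287.7)
35 0.15 (305.3, 287.9)
35 0.2 (307.0, 288.3)
35 0.25 (308.6, 288.7)
35 0.3 (310.3, 289.1)
45 0.05 (301.9, 283.8)
45 0.1 (303.5, 283.9)
45 0.15 (305.2, 284.2)
45 0.2 (306.8, 284.5)
45 0.25 (308.5, 284.9)
45 0.3 (310.2, 285.3)
[[168 188 180 179 188 197 208 214 195 119]
 [160 206 213 213 212 212 213 214 196 107]
 [146 206 215 214 214 213 212 213 209 118]
 [145 205 213 213 207 203 212 213 201 148]
 [149 206 215 199 130 111 150 178 205 149]
 [182 212 199 151 113 101 130 131 195 148]
 [212 213 156 121 128 136 129 105 170 148]
 [214 214 158 103 104 103 103  98 181 149]
 [213 214 169 103 100 101  99 120 169 152]
 [215 215 177 135 128 118 121 139 154 146]]
```

servo_tool:
  deltas: "34 0 -2 0 0;34 0 -4 0 0;34 0 -6 0 0;34 0 -6 0 0"

```text
clock: 13.9
tcp_pos: [0.4793, 0.292, 0.0538]
tcp_rot: [[0.032, 0.999, -0.0], [0.999, -0.032, -0.0], [-0.0, -0.0, -1.0]]
wrist_force: [0.3, 0.3, -0.6]
opening: 0.399
finger_force: 0.1
```

```bash
cat >> h.py <<'E'
def look(n='cart_3_c',k=3):
    s=shot('side'); g=cv2.cvtColor(s['image'],cv2.COLOR_RGB2GRAY)
    for c in cut_out('side',n)[:k]:
        m=c['pixels'].astype(np.uint8); ys,xs=np.nonzero(m); rr=[]
        (cx,cy),(w,h),a=cv2.minAreaRect(np.argwhere(m)[:,::-1].astype(np.float32))
        print(n,round(c['score'],2),'cols',xs.min(),xs.max(),'rows',ys.min(),ys.max(),'rect',round(cx,1),round(cy,1),round(w,1),round(h,1),round(a,1))
    pp('side',[n])
E
python3 - <<'E'
from h import *
st(); look()
E
```

```text
t 13.9 tcp [479.3 292.   53.8] q [-13.8  39.1 -33.4 106.7  30.4  43.3 -65.9] 
R [[0.032, 0.999, -0.0], [0.999, -0.032, -0.0], [-0.0, -0.0, -1.0]] F [ 0.3  0.3 -0.6] op 0.399 ff 0.07089620805345476
cart_3_c 0.76 cols 296 313 rows 287 321 rect 306.0 303.2 12.6 33.8 18.4
cart_3_c 0.28 cols 409 428 rows 211 223 rect 418.5 217.0 12.0 19.0 90.0
side cart_3_c [([490, 291, 80], 0.9), ([674, 274, 4], 0.61)]
```

servo_tool:
  deltas: "34 0 8 0 0;34 0 16 0 0;34 0 22 0 0;34 0 27 0 0;34 0 31 0 0;34 0 35 0 0;34 0 37 0 0;34 0 37 0 0"

```text
clock: 14.85
tcp_pos: [0.517, 0.2906, 0.0537]
tcp_rot: [[0.033, 0.999, 0.0], [0.999, -0.033, 0.0], [0.0, 0.0, -1.0]]
wrist_force: [-0.3, 0.4, -0.5]
opening: 0.397
finger_force: 0.0
```

Run:
```python
from h import *
st(); look()
```

```text
t 14.85 tcp [517.  290.6  53.7] q [-12.4  41.4 -33.3 101.8  30.3  46.  -62.6] 
R [[0.033, 0.999, 0.0], [0.999, -0.033, 0.0], [0.0, 0.0, -1.0]] F [-0.3  0.4 -0.5] op 0.397 ff 0.0
cart_3_c 0.94 cols 288 309 rows 284 319 rect 297.2 302.0 37.3 13.9 71.0
cart_3_c 0.18 cols 262 376 rows 260 361 rect 310.1 299.9 77.5 128.9 35.9
side cart_3_c [([511, 290, 78], 0.71)]
```

servo_tool:
  deltas: "34 0 -6 0 0;34 0 -12 0 0;34 0 -16 0 0;34 0 -16 0 0"

```text
clock: 15.4
tcp_pos: [0.4998, 0.2914, 0.0538]
tcp_rot: [[0.032, 0.999, -0.0], [0.999, -0.032, -0.0], [-0.0, -0.0, -1.0]]
wrist_force: [0.2, 1.0, -1.0]
opening: 0.401
finger_force: 0.0
```

Run:
```python
from h import *
st(); look()
```

```text
t 15.4 tcp [499.8 291.4  53.8] q [-13.   40.3 -33.4 104.   30.3  44.8 -64. ] 
R [[0.032, 0.999, -0.0], [0.999, -0.032, -0.0], [-0.0, -0.0, -1.0]] F [ 0.2  1.  -1. ] op 0.401 ff 0.0
cart_3_c 0.59 cols 294 308 rows 286 320 rect 300.6 303.2 34.6 12.8 84.3
side cart_3_c [([502, 290, 76], 0.86), ([546, 366, 110], 0.51)]
```

Run:
```python
from h import *
s=shot('side','d4.png')
for f in ['l4.png','d4.png']:
    g=cv2.cvtColor(cv2.imread('pics/'+f),cv2.COLOR_BGR2GRAY)
    print(f); print(g[280:326:1,290:314])
```

```text
l4.png
[[176 160 175 ...  98  97  98]
 [160 152 176 ...  98  97  99]
 [148 143 173 ... 100  98  97]
 ...
 [ 86  90  90 ...  96  86  83]
 [ 89  89  89 ... 116 109 107]
 [ 91  89  89 ... 123 123 125]]
d4.png
[[ 62  60  61 ...  61  61  61]
 [ 62  65  64 ...  59  60  60]
 [ 65  64  63 ...  61  57  60]
 ...
 [111 109 110 ...  96  92  91]
 [127 128 127 ... 125 145 152]
 [130 129 127 ... 164 180 187]]
```

Run:
```python
import cv2,numpy as np
for f in ['l4.png','d4.png']:
    g=cv2.cvtColor(cv2.imread('pics/'+f),cv2.COLOR_BGR2GRAY)
    print(f)
    for r in range(280,328): print(r,' '.join('%3d'%v for v in g[r,288:316]))
```

```text
l4.png
280 185 182 176 160 175 208 214 213 214 212 211 212 213 212 213 213 214 214 213 194 143 103  98  98  97  98  99  97
281 179 172 160 152 176 205 214 214 215 214 214 213 213 213 212 213 213 213 213 202 150 105  97  98  97  99  98 100
282 164 154 148 143 173 205 214 213 214 214 214 213 213 213 213 212 213 212 214 209 162 116 101 100  98  97  96  97
283 150 147 144 144 172 205 213 213 214 214 214 212 213 212 213 213 214 214 213 206 168 134 123 115 109 103 102 108
284 149 147 144 142 169 205 213 213 213 214 211 205 203 202 208 211 212 212 212 201 166 148 142 136 131 127 124 127
285 148 145 142 144 172 204 214 214 214 211 198 174 165 163 180 188 197 201 209 203 170 147 146 144 144 143 144 142
286 148 146 142 149 176 205 214 214 211 193 160 115  96  94 113 128 156 166 186 203 174 148 144 146 146 147 145 144
287 150 147 154 165 191 207 213 211 192 155 109  80  70  71  75  89 110 112 140 195 173 147 144 145 145 145 145 144
288 159 155 168 181 203 211 211 194 156 117 100  86  81  74  85  96 103 101 121 193 173 147 145 143 144 144 145 145
289 172 174 190 201 210 211 202 162 121 107 103  
[... 9349 characters left out ...]
  75
322  91  93  91  92  92  95 106 110 115 112 121 129 128 126 125 123 125 130 127 124 105  89  81  77  76  77  77  71
323 110 110 111 109 110 112 122 124 124 115 116 130 129 126 124 124 124 126 125 126 116 109 100  96  92  91  91  91
324 128 127 127 128 127 127 127 125 118 106 113 130 131 125 125 124 123 127 125 126 123 124 122 125 145 152 151 132
325 128 128 130 129 127 126 126 117 105  95 107 129 127 126 126 125 128 126 127 127 127 133 153 164 180 187 184 169
326 131 129 128 128 128 126 119 106  97  92 102 128 127 126 125 127 125 125 126 129 134 157 180 186 189 190 188 178
327 128 129 127 127 125 117 107  97  90  94 101 125 127 126 127 129 130 130 134 154 165 180 189 191 190 188 182 166
```

servo_tool:
  deltas: "34 0 8 0 0;34 0 14 0 0;34 0 18 0 0;34 0 22 0 0;34 0 25 0 0;34 0 28 0 0;34 0 30 0 0;34 0 30 0 0"

```text
clock: 16.4
tcp_pos: [0.5279, 0.2907, 0.0536]
tcp_rot: [[0.031, 0.999, -0.004], [1.0, -0.031, -0.001], [-0.001, -0.004, -1.0]]
wrist_force: [-17.3, -0.8, 14.1]
opening: 0.401
finger_force: 28.5
```

Run:
```python
from h import *
st(); look()
```

```text
t 16.4 tcp [527.9 290.7  53.6] q [-12.   42.2 -33.4 100.1  30.1  47.2 -61.3] 
R [[0.031, 0.999, -0.004], [1.0, -0.031, -0.001], [-0.001, -0.004, -1.0]] F [-17.3  -0.8  14.1] op 0.401 ff 28.547301655635238
cart_3_c 0.9 cols 283 307 rows 283 317 rect 294.5 301.2 37.5 13.2 64.3
cart_3_c 0.24 cols 262 376 rows 261 361 rect 310.1 300.0 77.5 128.3 35.8
side cart_3_c [([520, 289, 82], 0.75), ([500, 160, 74], 0.62), ([496, 228, -6], 0.38)]
```

servo_tool:
  deltas: "34 0 -8 0 0;34 0 -14 0 0;34 0 -18 0 0;34 0 -22 0 0;34 0 -26 0 0;34 0 -29 0 0;34 0 -32 0 0;34 0 -34 0 0"

```text
clock: 17.35
tcp_pos: [0.4963, 0.2914, 0.0537]
tcp_rot: [[0.032, 0.999, -0.0], [0.999, -0.032, -0.0], [-0.0, -0.0, -1.0]]
wrist_force: [0.7, -0.5, -1.1]
opening: 0.397
finger_force: 0.0
```

Run:
```python
from h import *
st(); look()
```

```text
t 17.35 tcp [496.3 291.4  53.7] q [-13.1  40.1 -33.4 104.5  30.4  44.5 -64.4] 
R [[0.032, 0.999, -0.0], [0.999, -0.032, -0.0], [-0.0, -0.0, -1.0]] F [ 0.7 -0.5 -1.1] op 0.397 ff 0.0
cart_3_c 0.9 cols 295 307 rows 286 318 rect 301.0 302.0 32.0 12.0 90.0
side cart_3_c [([501, 292, 78], 0.94)]
```

Rows and tilt match the seated state, so the edge snapped back in when I only pushed. I'll grip across y so the pads act as a hinge, and lift along the arc during the second lean.

servo_tool:
  deltas: "34 0 5 -50 0;34 0 5 -100 0;34 0 5 -100 8;34 0 5 -100 16;34 0 5 -100 24;34 0 5 -100 32;34 0 5 -100 40;34 0 5 -100 48"

```text
clock: 18.3
tcp_pos: [0.5017, 0.2912, 0.1538]
tcp_rot: [[0.768, 0.64, 0.0], [0.64, -0.768, 0.0], [0.0, 0.0, -1.0]]
wrist_force: [0.1, 0.4, -0.6]
opening: 0.397
finger_force: 0.0
```

servo_tool:
  deltas: "34 0 0 0 8;34 0 0 0 16;34 0 0 0 24;34 0 0 0 32;34 0 0 0 40;34 0 0 0 42;34 0 0 0 42;34 0 0 0 42"

```text
clock: 19.1
tcp_pos: [0.5016, 0.2913, 0.1537]
tcp_rot: [[1.0, -0.031, -0.0], [-0.031, -1.0, 0.0], [-0.0, -0.0, -1.0]]
wrist_force: [0.2, 0.1, -0.4]
opening: 0.4
finger_force: 0.0
```

Run:
```python
from h import *
st()
s=shot('wrist','w5.png')
pp('wrist',['cart_3_c','nest_3'])
for c in cut_out('wrist','cart_3_c')[:3]:
    ys,xs=np.nonzero(c['pixels']); print(round(c['score'],2),xs.min(),xs.max(),ys.min(),ys.max())
plan((500.5,292,140,-1.8),(500.5,292,54,-1.8))
```

```text
t 19.1 tcp [501.6 291.3 153.7] q [ -24.7   29.5  -15.8  100.7    9.9   51.1 -136.6] 
R [[1.0, -0.031, -0.0], [-0.031, -1.0, 0.0], [-0.0, -0.0, -1.0]] F [ 0.2  0.1 -0.4] op 0.4 ff 0.0
wrist cart_3_c [([504, 292, 80], 0.59)]
wrist nest_3 [([500, 167, 36], 0.83), ([497, 225, 35], 0.65)]
0.81 295 334 204 273
goal (500.5, 292, 140, -1.8) delta [-1.2 -0.8 13.7] turn -0.0
goal (500.5, 292, 54, -1.8) delta [-1.2 -0.8 99.7] turn -0.0
```

servo_tool:
  deltas: "34 -1 -1 40 0;34 -1 -1 60 0;34 -1 -1 80 0;34 -1 -1 98 0;34 -1 -1 98 0;22 -1 -1 98 0;22 -1 -1 98 0;22 -1 -1 98 0"
  force: 35

```text
clock: 20.1
tcp_pos: [0.5005, 0.2925, 0.0563]
tcp_rot: [[0.999, -0.032, 0.0], [-0.032, -0.999, 0.0], [0.0, -0.0, -1.0]]
wrist_force: [-1.5, 0.9, -3.7]
opening: 0.28
finger_force: 36.1
```

Run:
```python
from h import *
st()
```

```text
t 20.1 tcp [500.5 292.5  56.3] q [ -26.6   37.1  -13.6  104.6   12.7   39.8 -139.2] 
R [[0.999, -0.032, 0.0], [-0.032, -0.999, 0.0], [0.0, -0.0, -1.0]] F [-1.5  0.9 -3.7] op 0.28 ff 36.05447319801897
```

servo_tool:
  deltas: "22 5 0 -1 0;22 10 0 -2 0;22 14 0 -2 0;22 18 0 -2 0;22 22 0 -2 0;22 25 0 -2 0;22 27 0 -2 0;22 27 0 -2 0"

```text
clock: 20.9
tcp_pos: [0.5275, 0.2914, 0.0578]
tcp_rot: [[0.999, -0.033, -0.001], [-0.033, -0.999, -0.0], [-0.001, 0.0, -1.0]]
wrist_force: [-4.1, 0.4, -5.4]
opening: 0.275
finger_force: 35.0
```

Run:
```python
from h import *
st(); look()
```

```text
t 20.9 tcp [527.5 291.4  57.8] q [ -25.2   38.6  -13.6  100.9   12.6   42.  -137.2] 
R [[0.999, -0.033, -0.001], [-0.033, -0.999, -0.0], [-0.001, 0.0, -1.0]] F [-4.1  0.4 -5.4] op 0.275 ff 34.99212194234133
cart_3_c 0.58 cols 290 308 rows 283 316 rect 295.8 301.3 35.0 13.7 66.3
side cart_3_c [([500, 292, 35], 0.63), ([517, 290, 79], 0.6)]
```

servo_tool:
  deltas: "22 -4 0 -3 0;22 -8 0 -5 0;22 -12 0 -7 0;22 -16 0 -9 0;22 -20 0 -10 0;22 -25 0 -11 0;22 -30 0 -12 0;22 -35 0 -12 0"

```text
clock: 21.85
tcp_pos: [0.4922, 0.2926, 0.0698]
tcp_rot: [[0.999, -0.032, 0.0], [-0.032, -0.999, 0.0], [0.0, -0.0, -1.0]]
wrist_force: [0.9, 0.4, -0.6]
opening: 0.273
finger_force: 38.2
```

Run:
```python
from h import *
st(); look()
```

```text
t 21.85 tcp [492.2 292.6  69.8] q [ -27.1   35.4  -13.5  105.3   12.    40.7 -139.1] 
R [[0.999, -0.032, 0.0], [-0.032, -0.999, 0.0], [0.0, -0.0, -1.0]] F [ 0.9  0.4 -0.6] op 0.273 ff 38.18671993911266
cart_3_c 0.86 cols 303 320 rows 282 317 rect 308.2 300.0 35.4 14.2 70.6
side cart_3_c [([484, 289, 91], 0.62)]
```

Cartridge 3 came free with no load on the wrist. Lifting it out.

servo_tool:
  deltas: "22 3 0 -10 0;22 5 0 -25 0;22 5 0 -60 0;22 5 0 -100 0;22 5 0 -130 0;22 5 0 -130 0"

```text
clock: 22.6
tcp_pos: [0.4997, 0.2934, 0.2045]
tcp_rot: [[0.999, -0.033, 0.006], [-0.033, -0.999, 0.004], [0.006, -0.004, -1.0]]
wrist_force: [-0.5, -0.4, -0.7]
opening: 0.274
finger_force: 38.3
```

Run:
```python
from h import *
st(); look(); pp('side',['tote','cart_2_c']);
shot('top'); pp('top',['tote','cart_3_c'])
for c in cut_out('side','tote')[:1]:
    ys,xs=np.nonzero(c['pixels']); print(xs.min(),xs.max(),ys.min(),ys.max())
for c in cut_out('top','tote')[:1]:
    m=c['pixels']; r=cv2.minAreaRect(np.argwhere(m)[:,::-1].astype(np.float32)); b=cv2.boxPoints(r)
    s=snapshot('top')
    def az(u,v,z):
        M=np.array(s['cam_to_world']);d=M[:3,:3]@np.array([(u-s['cx'])/s['fx'],-(v-s['cy'])/s['fy'],-1]);o=M[:3,3]*1000
        return np.round((o+d*(z-o[2])/d[2])[:2],0)
    print([az(u,v,45).tolist() for u,v in b])
```

```text
t 22.6 tcp [499.7 293.4 204.5] q [ -25.1   25.9  -15.6   98.3    8.1   56.5 -135.5] 
R [[0.999, -0.033, 0.006], [-0.033, -0.999, 0.004], [0.006, -0.004, -1.0]] F [-0.5 -0.4 -0.7] op 0.274 ff 38.30435749143362
cart_3_c 0.7 cols 296 317 rows 228 266 rect 302.8 248.0 38.4 17.1 67.5
side cart_3_c [([491, 294, 230], 0.77), ([431, -495, 1], 0.58)]
side tote [([482, -222, 0], 0.61)]
side cart_2_c [([500, 229, 80], 0.77), ([496, 507, 2], 0.2)]
top tote [([499, 230, 2], 0.63), ([489, -219, 3], 0.58)]
top cart_3_c [([500, 5, 24], 0.24)]
344 412 223 261
[[357.0, -158.0], [564.0, -115.0], [604.0, -295.0], [396.0, -330.0]]
```

The tote has been knocked aside. It is now near (482,-221) with a yaw of about 12°. Carrying cartridge 3 there.

```bash
cat >> h.py <<'E'
TOTE=[482,-221,12]
def tw(x,y):
    a=np.radians(TOTE[2]); return TOTE[0]+x*np.cos(a)-y*np.sin(a), TOTE[1]+x*np.sin(a)+y*np.cos(a)
def tote():
    shot('side'); pp('side',['tote']); s=shot('top')
    M=np.array(s['cam_to_world']); o=M[:3,3]*1000
    for c in cut_out('top','tote')[:2]:
        b=cv2.boxPoints(cv2.minAreaRect(np.argwhere(c['pixels'])[:,::-1].astype(np.float32)))
        q=[]
        for u,v in b:
            d=M[:3,:3]@np.array([(u-s['cx'])/s['fx'],-(v-s['cy'])/s['fy'],-1]); q.append((o+d*(45-o[2])/d[2])[:2])
        q=np.array(q); e=q[1]-q[0]; print('top tote c',np.round(q.mean(0)),'edge',np.round(np.linalg.norm(e)),round(float(np.degrees(np.arctan2(e[1],e[0]))),1),round(c['score'],2))
E
python3 - <<'E'
from h import *
x,y=tw(-42,55); print(x,y)
plan((x,y,200,12),(x,y,30,12))
E
```

```text
429.4826577742034 -175.93417297398656
goal (np.float64(429.4826577742034), np.float64(-175.93417297398656), 200, 12) delta [-52.8 470.2  -0.5] turn -13.9
goal (np.float64(429.4826577742034), np.float64(-175.93417297398656), 30, 12) delta [-52.8 470.2 169.5] turn -13.9
```

servo_tool:
  deltas: "22 -6 50 -10 0;22 -12 100 -10 0;22 -18 150 -10 -4;22 -24 200 -10 -8;22 -30 250 -10 -12;22 -36 300 -10 -14;22 -42 350 -10 -14;22 -48 400 -10 -14"

```text
clock: 23.95
tcp_pos: [0.4366, -0.104, 0.2099]
tcp_rot: [[0.978, 0.21, 0.001], [0.21, -0.978, -0.0], [0.001, 0.0, -1.0]]
wrist_force: [1.4, -0.7, -0.5]
opening: 0.274
finger_force: 38.2
```

Run:
```python
from h import *
st()
x,y=tw(-42,55)
plan((x,y,200,12),(x,y,30,12))
```

```text
t 23.95 tcp [ 436.6 -104.   209.9] q [ 14.6  13.4 -10.4 116.    3.1  50.8 -75.3] 
R [[0.978, 0.21, 0.001], [0.21, -0.978, -0.0], [0.001, 0.0, -1.0]] F [ 1.4 -0.7 -0.5] op 0.274 ff 38.22327174246311
goal (np.float64(429.4826577742034), np.float64(-175.93417297398656), 200, 12) delta [-22.1  68.8   9.9] turn 0.1
goal (np.float64(429.4826577742034), np.float64(-175.93417297398656), 30, 12) delta [-22.2  68.8 179.9] turn 0.1
```

servo_tool:
  deltas: "22 -20 70 0 0;22 -20 70 0 0;22 -20 70 50 0;22 -20 70 100 0;22 -20 70 140 0;22 -20 70 140 0;22 -20 70 140 0"

```text
clock: 24.65
tcp_pos: [0.4325, -0.1747, 0.0703]
tcp_rot: [[0.978, 0.21, -0.001], [0.21, -0.978, 0.0], [-0.001, -0.0, -1.0]]
wrist_force: [0.3, 0.6, 0.5]
opening: 0.273
finger_force: 38.1
```

Run:
```python
from h import *
st(); look(); tote()
```

```text
t 24.65 tcp [ 432.5 -174.7   70.3] q [ 19.9  27.7  -6.7 121.    5.9  31.6 -68.9] 
R [[0.978, 0.21, -0.001], [0.21, -0.978, 0.0], [-0.001, -0.0, -1.0]] F [0.3 0.6 0.5] op 0.273 ff 38.100803196430206
cart_3_c 0.53 cols 391 404 rows 218 243 rect 396.5 230.5 25.0 10.9 76.0
side cart_3_c [([427, -180, 94], 0.43), ([500, 290, 36], 0.24)]
side tote [([485, -220, 0], 0.58), ([492, 40, 8], 0.57)]
top tote c [ 422. -487.] edge 69.0 -72.0 0.71
top tote c [ 469. -285.] edge 236.0 -19.5 0.61
```

servo_tool:
  deltas: "22 0 0 15 0;22 0 0 25 0;22 0 0 33 0;22 0 0 38 0;22 0 0 38 0"

```text
clock: 25.5
tcp_pos: [0.4321, -0.1746, 0.0312]
tcp_rot: [[0.978, 0.21, -0.001], [0.21, -0.978, 0.0], [-0.001, -0.001, -1.0]]
wrist_force: [-0.3, 0.1, -0.3]
opening: 0.275
finger_force: 38.2
```

servo_tool:
  deltas: "22 0 0 2 0;22 0 0 4 0;22 0 0 6 0;22 0 0 8 0;22 0 0 8 0"

```text
clock: 26.0
tcp_pos: [0.4354, -0.1746, 0.0256]
tcp_rot: [[0.977, 0.211, 0.006], [0.211, -0.978, -0.001], [0.005, 0.002, -1.0]]
wrist_force: [2.0, 5.9, 40.0]
opening: 0.277
finger_force: 45.4
```

servo_tool:
  deltas: "22 0 0 -6 0;40 0 0 -6 0;40 0 0 -6 0;40 0 0 -6 0;40 0 0 -6 0;40 0 0 -60 0;40 0 0 -110 0;40 0 0 -150 0"

```text
clock: 26.8
tcp_pos: [0.4321, -0.1746, 0.1756]
tcp_rot: [[0.978, 0.21, -0.0], [0.21, -0.978, 0.0], [-0.0, -0.0, -1.0]]
wrist_force: [1.1, -0.1, 0.5]
opening: 0.468
finger_force: 0.0
```

Run:
```python
from h import *
st(); look(); pp('side',['tote'])
shot('wrist'); pp('wrist',['cart_3_c','tote'])
x,y=498.5,228
plan((x,y,175,-1.8))
```

```text
t 26.8 tcp [ 432.1 -174.6  175.6] q [ 21.4  17.6  -8.2 116.1   3.4  46.5 -66.6] 
R [[0.978, 0.21, -0.0], [0.21, -0.978, 0.0], [-0.0, -0.0, -1.0]] F [ 1.1 -0.1  0.5] op 0.468 ff 0.0
side cart_3_c [([406, -182, 48], 0.63), ([495, 6, 24], 0.44), ([497, 83, 23], 0.2)]
side tote [([482, -220, 0], 0.68)]
wrist cart_3_c []
wrist tote [([488, -220, -3], 0.88)]
goal (498.5, 228, 175, -1.8) delta [ 149.9 -379.5   -2.3] turn 13.9
```

Cartridge 3 stands upright in the tote at about (406,-182). Next is cartridge 2.

servo_tool:
  deltas: "34 20 -50 -15 0;34 40 -100 -15 2;34 60 -150 -15 4;34 80 -200 -15 6;34 100 -250 -15 8;34 120 -300 -15 11;34 140 -350 -15 14;34 150 -379 -15 14"

```text
clock: 27.95
tcp_pos: [0.4976, 0.2199, 0.1874]
tcp_rot: [[0.999, -0.034, -0.002], [-0.034, -0.999, -0.001], [-0.002, 0.001, -1.0]]
wrist_force: [1.9, -1.2, 0.7]
opening: 0.398
finger_force: 0.0
```

Run:
```python
from h import *
st()
s=shot('wrist')
pp('wrist',['cart_2_c','nest_2'])
for c in cut_out('wrist','cart_2_c')[:3]:
    ys,xs=np.nonzero(c['pixels']); print(round(c['score'],2),xs.min(),xs.max(),ys.min(),ys.max())
plan((499,228,155,-1.8),(499,228,56,-1.8))
```

```text
t 27.95 tcp [497.6 219.9 187.4] q [ -19.7   23.9  -13.8  104.2    7.    52.8 -128.6] 
R [[0.999, -0.034, -0.002], [-0.034, -0.999, -0.001], [-0.002, 0.001, -1.0]] F [ 1.9 -1.2  0.7] op 0.398 ff 0.0
wrist cart_2_c [([502, 230, 73], 0.92), ([498, 47, 9], 0.18)]
wrist nest_2 [([500, 167, 33], 0.93), ([499, 225, 37], 0.85), ([500, 294, 32], 0.75)]
0.57 286 321 194 252
goal (499, 228, 155, -1.8) delta [ 1.6 -9.3 32.1] turn 0.1
goal (499, 228, 56, -1.8) delta [  1.9  -9.4 131.1] turn 0.1
```

servo_tool:
  deltas: "34 2 -9 20 0;34 2 -9 50 0;34 2 -9 80 0;34 2 -9 105 0;34 2 -9 131 0;34 2 -9 131 0;22 2 -9 131 0;22 2 -9 131 0"

```text
clock: 28.95
tcp_pos: [0.5003, 0.2266, 0.0584]
tcp_rot: [[0.999, -0.033, -0.0], [-0.033, -0.999, 0.0], [-0.0, -0.0, -1.0]]
wrist_force: [-0.8, 0.5, -10.7]
opening: 0.275
finger_force: 34.7
```

servo_tool:
  deltas: "22 0 0 0 0;22 5 0 -1 0;22 10 0 -2 0;22 14 0 -2 0;22 18 0 -2 0;22 22 0 -2 0;22 26 0 -2 0;22 27 0 -2 0"

```text
clock: 29.75
tcp_pos: [0.5266, 0.2263, 0.0599]
tcp_rot: [[0.999, -0.032, -0.002], [-0.032, -0.999, 0.0], [-0.002, -0.0, -1.0]]
wrist_force: [-6.4, 2.9, -8.0]
opening: 0.274
finger_force: 35.1
```

Run:
```python
from h import *
st(); look('cart_2_c')
```

```text
t 29.75 tcp [526.6 226.3  59.9] q [ -20.7   36.2  -11.9  105.5   11.    39.5 -130.7] 
R [[0.999, -0.032, -0.002], [-0.032, -0.999, 0.0], [-0.002, -0.0, -1.0]] F [-6.4  2.9 -8. ] op 0.274 ff 35.123983797384426
cart_2_c 0.87 cols 303 319 rows 271 303 rect 308.5 287.9 34.2 12.6 70.9
side cart_2_c [([514, 226, 84], 0.79), ([406, -183, 48], 0.72)]
```

servo_tool:
  deltas: "22 2 0 0 0;22 3 0 0 0;22 0 0 -2 0;22 -4 0 -4 0;22 -8 0 -6 0;22 -12 0 -8 0;22 -16 0 -9 0;22 -20 0 -10 0"

```text
clock: 30.7
tcp_pos: [0.5072, 0.2267, 0.0701]
tcp_rot: [[0.999, -0.033, 0.001], [-0.033, -0.999, 0.0], [0.001, -0.0, -1.0]]
wrist_force: [1.2, 1.7, -0.6]
opening: 0.271
finger_force: 39.7
```

servo_tool:
  deltas: "22 -5 0 -1 0;22 -10 0 -2 0;22 -15 0 -2 0;22 -15 0 -2 0"

```text
clock: 31.1
tcp_pos: [0.4917, 0.2271, 0.0717]
tcp_rot: [[0.999, -0.032, -0.0], [-0.032, -0.999, -0.0], [-0.0, 0.0, -1.0]]
wrist_force: [0.2, -0.0, -1.2]
opening: 0.273
finger_force: 39.7
```

Run:
```python
from h import *
st(); look('cart_2_c')
```

```text
t 31.1 tcp [491.7 227.1  71.7] q [ -22.1   32.9  -12.2  109.9   10.7   38.2 -132.7] 
R [[0.999, -0.032, -0.0], [-0.032, -0.999, -0.0], [-0.0, 0.0, -1.0]] F [ 0.2 -0.  -1.2] op 0.273 ff 39.65472696349025
cart_2_c 0.67 cols 316 333 rows 270 304 rect 322.9 286.9 34.7 14.8 77.0
cart_2_c 0.67 cols 303 312 rows 330 339 rect 307.5 334.5 9.0 9.0 90.0
cart_2_c 0.35 cols 336 365 rows 265 278 rect 350.3 271.1 30.0 10.7 10.3
side cart_2_c [([478, 225, 95], 0.64)]
```

servo_tool:
  deltas: "22 3 0 -10 0;22 5 0 -25 0;22 5 0 -60 0;22 5 0 -100 0;22 5 0 -140 0;22 5 0 -140 0"

```text
clock: 31.85
tcp_pos: [0.4996, 0.2281, 0.2173]
tcp_rot: [[0.999, -0.033, 0.007], [-0.033, -0.999, 0.004], [0.007, -0.004, -1.0]]
wrist_force: [0.3, -0.0, -1.7]
opening: 0.276
finger_force: 39.7
```

Run:
```python
from h import *
st(); shot('side'); pp('side',['tote','cart_2_c'])
x,y=tw(-45,0)
plan((x,y,210,12))
```

```text
t 31.85 tcp [499.6 228.1 217.3] q [ -19.9   22.2  -14.3  102.     6.5   56.1 -128.7] 
R [[0.999, -0.033, 0.007], [-0.033, -0.999, 0.004], [0.007, -0.004, -1.0]] F [ 0.3 -0.  -1.7] op 0.276 ff 39.6954186167568
side tote [([485, -222, 1], 0.74)]
side cart_2_c [([482, 229, 244], 0.73), ([549, 369, 110], 0.7)]
goal (np.float64(437.98335796697876), np.float64(-230.35602608679918), 210, 12) delta [-44.3 458.8   1.7] turn -13.9
```

servo_tool:
  deltas: "22 -5 50 0 0;22 -10 100 0 0;22 -15 150 0 -4;22 -20 200 0 -8;22 -25 250 0 -12;22 -30 300 0 -14;22 -35 350 0 -14;22 -38 400 0 -14"

```text
clock: 32.8
tcp_pos: [0.4452, -0.1716, 0.2108]
tcp_rot: [[0.978, 0.21, -0.002], [0.21, -0.978, 0.0], [-0.002, -0.001, -1.0]]
wrist_force: [2.3, 0.5, -0.8]
opening: 0.27
finger_force: 39.6
```

Run:
```python
from h import *
st()
x,y=tw(-42,0)
plan((x,y,80,12),(x,y,34,12))
```

```text
t 32.8 tcp [ 445.2 -171.6  210.8] q [ 20.   15.9  -7.3 112.2   2.5  52.1 -66.5] 
R [[0.978, 0.21, -0.002], [0.21, -0.978, 0.0], [-0.002, -0.001, -1.0]] F [ 2.3  0.5 -0.8] op 0.27 ff 39.630853151902556
goal (np.float64(440.9178007691802), np.float64(-229.7322910143459), 80, 12) delta [-16.2  56.  130.8] turn 0.1
goal (np.float64(440.9178007691802), np.float64(-229.7322910143459), 34, 12) delta [-16.1  56.  176.8] turn 0.1
```

servo_tool:
  deltas: "22 -16 56 0 0;22 -16 56 40 0;22 -16 56 80 0;22 -16 56 120 0;22 -16 56 150 0;22 -16 56 168 0;22 -16 56 174 0;22 -16 56 174 0"

```text
clock: 33.6
tcp_pos: [0.4419, -0.2275, 0.0368]
tcp_rot: [[0.978, 0.21, -0.002], [0.21, -0.978, 0.001], [-0.002, -0.001, -1.0]]
wrist_force: [0.2, -0.0, -0.9]
opening: 0.275
finger_force: 39.6
```

servo_tool:
  deltas: "22 0 0 2 0;22 0 0 4 0;22 0 0 6 0;22 0 0 6 0"

```text
clock: 34.0
tcp_pos: [0.4427, -0.2279, 0.0319]
tcp_rot: [[0.978, 0.21, 0.0], [0.21, -0.978, -0.0], [0.0, 0.0, -1.0]]
wrist_force: [0.2, 0.2, -0.9]
opening: 0.273
finger_force: 39.6
```

servo_tool:
  deltas: "22 0 0 2 0;22 0 0 4 0;22 0 0 4 0;40 0 0 4 0;40 0 0 4 0;40 0 0 4 0;40 0 0 4 0;40 0 0 -30 0"

```text
clock: 34.8
tcp_pos: [0.4407, -0.2269, 0.0592]
tcp_rot: [[0.978, 0.211, -0.005], [0.211, -0.978, 0.002], [-0.005, -0.003, -1.0]]
wrist_force: [-0.6, -0.3, 1.2]
opening: 0.474
finger_force: 0.0
```

servo_tool:
  deltas: "34 0 0 -50 0;34 0 0 -100 0;34 0 0 -115 0"

```text
clock: 35.1
tcp_pos: [0.4442, -0.2286, 0.1812]
tcp_rot: [[0.978, 0.21, 0.005], [0.21, -0.978, -0.002], [0.005, 0.003, -1.0]]
wrist_force: [0.5, -0.6, -0.4]
opening: 0.395
finger_force: 0.0
```

Run:
```python
from h import *
st(); shot('side'); pp('side',['tote','cart_2_c'])
plan((497.5,164,185,-1.8))
```

```text
t 35.1 tcp [ 444.2 -228.6  181.2] q [ 25.   19.9  -5.8 111.6   2.7  48.4 -60.1] 
R [[0.978, 0.21, 0.005], [0.21, -0.978, -0.002], [0.005, 0.003, -1.0]] F [ 0.5 -0.6 -0.4] op 0.395 ff 0.0
side tote []
side cart_2_c [([415, -235, 52], 0.4)]
goal (497.5, 164, 185, -1.8) delta [ 135.7 -371.8   -7.9] turn 13.9
```

servo_tool:
  deltas: "34 18 -50 -10 0;34 36 -100 -10 2;34 54 -150 -10 4;34 72 -200 -10 6;34 90 -250 -10 8;34 108 -300 -10 11;34 126 -350 -10 14;34 136 -372 -10 14"

```text
clock: 36.05
tcp_pos: [0.4965, 0.1666, 0.1851]
tcp_rot: [[0.999, -0.034, -0.002], [-0.034, -0.999, -0.001], [-0.002, 0.001, -1.0]]
wrist_force: [0.5, -0.3, 1.1]
opening: 0.402
finger_force: 0.0
```

Run:
```python
from h import *
st()
s=shot('wrist')
pp('wrist',['cart_1_c','nest_1','cart_4_c'])
plan((498,164.5,56,-1.8))
```

```text
t 36.05 tcp [496.5 166.6 185.1] q [ -16.2   22.2  -11.5  107.3    5.5   51.2 -122.3] 
R [[0.999, -0.034, -0.002], [-0.034, -0.999, -0.001], [-0.002, 0.001, -1.0]] F [ 0.5 -0.3  1.1] op 0.402 ff 0.0
wrist cart_1_c [([497, 161, 77], 0.84), ([496, 44, 12], 0.27)]
wrist nest_1 [([501, 289, 32], 0.93), ([497, 226, 35], 0.82)]
wrist cart_4_c [([496, 81, 22], 0.94)]
goal (498, 164.5, 56, -1.8) delta [  1.9   0.5 128.9] turn 0.1
```

servo_tool:
  deltas: "34 1 1 20 0;34 1 1 50 0;34 1 1 80 0;34 1 1 105 0;34 1 1 132 0;34 1 1 132 0;22 1 1 132 0;22 1 1 132 0"

```text
clock: 37.05
tcp_pos: [0.4982, 0.1629, 0.0553]
tcp_rot: [[0.999, -0.033, -0.0], [-0.033, -0.999, -0.0], [-0.0, 0.0, -1.0]]
wrist_force: [-1.0, -0.0, -10.5]
opening: 0.279
finger_force: 34.6
```

servo_tool:
  deltas: "22 0 0 0 0;22 5 0 -1 0;22 10 0 -2 0;22 14 0 -2 0;22 18 0 -2 0;22 22 0 -2 0;22 26 0 -2 0;22 30 0 -2 0"

```text
clock: 37.85
tcp_pos: [0.5275, 0.1625, 0.0569]
tcp_rot: [[0.999, -0.032, -0.002], [-0.032, -0.999, -0.0], [-0.002, 0.0, -1.0]]
wrist_force: [-8.0, 1.4, -12.0]
opening: 0.274
finger_force: 34.9
```

Run:
```python
from h import *
st(); look('cart_1_c')
```

```text
t 37.85 tcp [527.5 162.5  56.9] q [ -16.2   34.9   -9.7  108.8    9.1   37.1 -123.4] 
R [[0.999, -0.032, -0.002], [-0.032, -0.999, -0.0], [-0.002, 0.0, -1.0]] F [ -8.    1.4 -12. ] op 0.274 ff 34.88217042759061
cart_1_c 0.82 cols 314 330 rows 261 291 rect 319.5 277.4 32.3 12.0 67.4
side cart_1_c [([517, 159, 78], 0.7), ([430, -489, 5], 0.46)]
```

servo_tool:
  deltas: "22 0 0 0 0;22 -3 0 -3 0;22 -7 0 -5 0;22 -11 0 -7 0;22 -15 0 -9 0;22 -19 0 -10 0;22 -24 0 -11 0;22 -29 0 -12 0"

```text
clock: 38.8
tcp_pos: [0.4989, 0.1634, 0.0688]
tcp_rot: [[0.999, -0.032, 0.0], [-0.032, -0.999, 0.0], [0.0, -0.0, -1.0]]
wrist_force: [0.6, -0.1, -1.0]
opening: 0.276
finger_force: 38.9
```

servo_tool:
  deltas: "22 -4 0 0 0;22 -7 0 0 0;22 -7 0 0 0"

```text
clock: 39.1
tcp_pos: [0.492, 0.1636, 0.0687]
tcp_rot: [[0.999, -0.032, -0.0], [-0.032, -0.999, -0.0], [-0.0, 0.0, -1.0]]
wrist_force: [0.2, -0.2, 0.4]
opening: 0.278
finger_force: 38.9
```

Run:
```python
from h import *
st(); look('cart_1_c')
```

```text
t 39.1 tcp [492.  163.6  68.7] q [ -17.5   31.5  -10.   113.5    8.9   35.7 -125.1] 
R [[0.999, -0.032, -0.0], [-0.032, -0.999, -0.0], [-0.0, 0.0, -1.0]] F [ 0.2 -0.2  0.4] op 0.278 ff 38.90926279127598
cart_1_c 0.89 cols 327 344 rows 260 291 rect 331.8 277.0 32.3 13.5 64.5
side cart_1_c [([482, 158, 90], 0.63)]
```

servo_tool:
  deltas: "22 3 0 -10 0;22 5 0 -25 0;22 5 0 -60 0;22 5 0 -100 0;22 5 0 -140 0;22 5 0 -140 0"

```text
clock: 39.85
tcp_pos: [0.4997, 0.1643, 0.2143]
tcp_rot: [[0.999, -0.033, 0.007], [-0.033, -0.999, 0.003], [0.007, -0.003, -1.0]]
wrist_force: [1.5, 0.5, -0.7]
opening: 0.273
finger_force: 39.0
```

Run:
```python
from h import *
st(); tote(); pp('side',['cart_1_c'])
x,y=tw(-42,-52)
plan((x,y,210,12))
```

```text
t 39.85 tcp [499.7 164.3 214.3] q [ -15.4   20.1  -11.9  105.6    5.    54.4 -121.4] 
R [[0.999, -0.033, 0.007], [-0.033, -0.999, 0.003], [0.007, -0.003, -1.0]] F [ 1.5  0.5 -0.7] op 0.273 ff 39.02545586228371
side tote [([481, -220, 1], 0.9)]
top tote c [ 481. -222.] edge 213.0 13.5 0.77
side cart_1_c [([488, 163, 234], 0.69)]
goal (np.float64(451.72920869170366), np.float64(-280.5959662525038), 210, 12) delta [-30.7 445.   -1.8] turn -13.9
```

servo_tool:
  deltas: "22 -4 50 0 0;22 -8 100 0 0;22 -12 150 0 -4;22 -16 200 0 -8;22 -20 250 0 -12;22 -24 300 0 -14;22 -28 350 0 -14;22 -30 400 0 -14"

```text
clock: 40.9
tcp_pos: [0.4533, -0.2361, 0.208]
tcp_rot: [[0.978, 0.21, -0.001], [0.21, -0.978, 0.001], [-0.001, -0.001, -1.0]]
wrist_force: [2.5, 0.2, -0.3]
opening: 0.277
finger_force: 38.9
```

servo_tool:
  deltas: "22 0 45 0 0;22 -10 45 0 0;22 -10 45 0 0;22 -10 45 40 0"

```text
clock: 41.3
tcp_pos: [0.4564, -0.2806, 0.1712]
tcp_rot: [[0.978, 0.211, 0.006], [0.211, -0.978, -0.002], [0.005, 0.003, -1.0]]
wrist_force: [0.9, -0.2, -0.2]
opening: 0.278
finger_force: 39.0
```

Run:
```python
from h import *
st()
x,y=tw(-42,-52)
plan((x,y,30,12))
```

```text
t 41.3 tcp [ 456.4 -280.6  171.2] q [ 28.   23.7  -3.6 107.2   1.9  48.9 -54.4] 
R [[0.978, 0.211, 0.006], [0.211, -0.978, -0.002], [0.005, 0.003, -1.0]] F [ 0.9 -0.2 -0.2] op 0.278 ff 39.00499105453491
goal (np.float64(451.72920869170366), np.float64(-280.5959662525038), 30, 12) delta [ -5.3  -1.4 141.2] turn 0.2
```

servo_tool:
  deltas: "22 -5 -1 50 0;22 -5 -1 90 0;22 -5 -1 120 0;22 -5 -1 136 0;22 -5 -1 140 0;22 -5 -1 140 0"

```text
clock: 41.9
tcp_pos: [0.4492, -0.2792, 0.0285]
tcp_rot: [[0.977, 0.212, -0.001], [0.212, -0.977, 0.001], [-0.001, -0.001, -1.0]]
wrist_force: [-0.2, -0.7, -0.2]
opening: 0.278
finger_force: 39.0
```

servo_tool:
  deltas: "22 0 0 2 0;22 0 0 3 0;40 0 0 3 0;40 0 0 3 0;40 0 0 3 0;40 0 0 3 0;40 0 0 -30 0;40 0 0 -60 0"

```text
clock: 42.7
tcp_pos: [0.4486, -0.2801, 0.0892]
tcp_rot: [[0.978, 0.21, -0.001], [0.21, -0.978, 0.001], [-0.001, -0.001, -1.0]]
wrist_force: [0.8, -1.0, -0.7]
opening: 0.471
finger_force: 0.0
```

servo_tool:
  deltas: "50 0 0 -50 0;50 0 0 -80 0;50 0 0 -80 0"

```text
clock: 43.0
tcp_pos: [0.4508, -0.2814, 0.1728]
tcp_rot: [[0.978, 0.21, 0.006], [0.21, -0.978, -0.003], [0.005, 0.004, -1.0]]
wrist_force: [0.4, 0.5, -1.1]
opening: 0.589
finger_force: 0.0
```

Run:
```python
from h import *
st(); shot('side'); pp('side',['tote','cart_1_c'])
shot('wrist'); pp('wrist',['cart_1_c'])
plan((496,82,150,-1.8))
```

```text
t 43.0 tcp [ 450.8 -281.4  172.8] q [ 28.4  23.2  -3.7 107.7   1.9  48.8 -54.1] 
R [[0.978, 0.21, 0.006], [0.21, -0.978, -0.003], [0.005, 0.004, -1.0]] F [ 0.4  0.5 -1.1] op 0.589 ff 0.0
side tote [([485, -221, 0], 0.66), ([415, -236, 50], 0.33), ([498, 81, 19], 0.29)]
side cart_1_c [([425, -291, 44], 0.53)]
wrist cart_1_c [([421, -289, 44], 0.63)]
goal (496, 82, 150, -1.8) delta [ 122.7 -343.9   17.8] turn 13.9
```

servo_tool:
  deltas: "40 17 -50 0 0;40 34 -100 0 2;40 51 -150 0 4;40 68 -200 0 6;40 85 -250 0 8;40 102 -300 10 11;40 123 -344 18 14;40 123 -344 18 14"

```text
clock: 44.05
tcp_pos: [0.4964, 0.0869, 0.1492]
tcp_rot: [[1.0, -0.029, -0.002], [-0.029, -1.0, 0.001], [-0.002, -0.001, -1.0]]
wrist_force: [-0.0, -0.7, -0.1]
opening: 0.473
finger_force: 0.0
```

Run:
```python
from h import *
st()
s=shot('wrist','w8.png')
pp('wrist',['cart_4_c','tray'])
for c in cut_out('wrist','cart_4_c')[:3]:
    m=c['pixels']; r=cv2.minAreaRect(np.argwhere(m)[:,::-1].astype(np.float32)); print(round(c['score'],2),r)
    b=cv2.boxPoints(r); q=np.array([atz(s,u,v,34)[:2] for u,v in b]); print('corners',q.tolist(),'mean',q.mean(0))
```

```text
t 44.05 tcp [496.4  86.9 149.2] q [ -11.2   23.    -7.   112.3    3.7   44.9 -111.9] 
R [[1.0, -0.029, -0.002], [-0.029, -1.0, 0.001], [-0.002, -0.001, -1.0]] F [-0.  -0.7 -0.1] op 0.473 ff 0.0
wrist cart_4_c []
wrist tray [([499, 44, 10], 0.92)]
0.97 ((328.0, 217.5), (105.0, 40.0), 90.0)
corners [[543.6, 92.7], [542.8, 61.7], [456.0, 62.4], [457.0, 95.7]] mean [499.85   78.125]
0.72 ((411.0563049316406, 217.564697265625), (105.01860046386719, 41.880001068115234), 88.74095153808594)
corners [[542.1, 29.4], [543.0, -5.0], [453.4, -11.6], [454.2, 25.6]] mean [498.175   9.6  ]
0.22 ((6.32191276550293, 213.3082275390625), (16.970966339111328, 11.352991104125977), 20.556045532226562)
corners [[519.7, 430.4], [530.6, 419.8], [522.5, 394.3], [511.7, 404.2]] mean [521.125 412.175]
```

servo_tool:
  deltas: "40 3 1 30 0;40 3 1 70 0;40 3 1 105 0;40 3 1 130 0;40 3 1 145 0;40 3 1 153 0;40 3 1 160 0;40 3 1 160 0"

```text
clock: 45.05
tcp_pos: [0.4998, 0.0801, -0.0095]
tcp_rot: [[0.999, -0.033, -0.0], [-0.033, -0.999, -0.0], [-0.0, 0.0, -1.0]]
wrist_force: [0.1, -0.7, 0.2]
opening: 0.467
finger_force: 0.0
```

servo_tool:
  deltas: "40 0 0 2 0;15 0 0 2 0;15 0 0 2 0;15 0 0 2 0;15 0 0 2 0"

```text
clock: 45.55
tcp_pos: [0.5003, 0.0807, -0.0106]
tcp_rot: [[0.999, -0.032, 0.001], [-0.032, -0.999, 0.0], [0.001, -0.0, -1.0]]
wrist_force: [-1.3, -0.6, 6.4]
opening: 0.243
finger_force: 34.6
```

Run:
```python
from h import *
st(); shot('side'); pp('side',['cart_4_c'])
```

```text
t 45.55 tcp [500.3  80.7 -10.6] q [ -12.4   38.8   -4.7  117.     7.1   24.3 -114.4] 
R [[0.999, -0.032, 0.001], [-0.032, -0.999, 0.0], [0.001, -0.0, -1.0]] F [-1.3 -0.6  6.4] op 0.243 ff 34.62130308151245
side cart_4_c [([498, 83, 18], 0.47)]
```

servo_tool:
  deltas: "15 0 0 -40 0;15 0 0 -90 0;15 0 0 -130 0;15 0 50 -130 0;15 0 100 -130 -4;15 0 150 -130 -8;15 0 200 -130 -12;15 0 225 -130 -14"

```text
clock: 46.45
tcp_pos: [0.4917, -0.1487, 0.1191]
tcp_rot: [[0.978, 0.209, 0.0], [0.209, -0.978, -0.001], [-0.0, 0.001, -1.0]]
wrist_force: [0.0, 1.1, 0.2]
opening: 0.249
finger_force: 34.6
```

Run:
```python
from h import *
st(); tote(); pp('side',['cart_4_c'])
x,y=tw(45,38)
plan((x,y,120,12),(x,y,-10,12))
```

```text
t 46.45 tcp [ 491.7 -148.7  119.1] q [ 16.9  26.4  -8.8 112.4   6.   41.6 -73.4] 
R [[0.978, 0.209, 0.0], [0.209, -0.978, -0.001], [-0.0, 0.001, -1.0]] F [0.  1.1 0.2] op 0.249 ff 34.59768533706665
side tote [([485, -218, 4], 0.82)]
top tote c [ 483. -228.] edge 208.0 11.9 0.65
top tote c [ 404. -183.] edge 30.0 -72.0 0.39
side cart_4_c [([486, -148, 149], 0.64)]
goal (np.float64(518.1159977819465), np.float64(-174.4743650853162), 120, 12) delta [18.3 35.6 -1.1] turn 0.1
goal (np.float64(518.1159977819465), np.float64(-174.4743650853162), -10, 12) delta [ 18.3  35.7 128.9] turn 0.1
```

servo_tool:
  deltas: "15 20 35 0 0;15 20 35 40 0;15 20 35 80 0;15 20 35 110 0;15 20 35 125 0;15 20 35 128 0;15 20 35 128 0"

```text
clock: 47.4
tcp_pos: [0.5201, -0.1737, -0.0087]
tcp_rot: [[0.977, 0.211, 0.0], [0.211, -0.977, -0.0], [0.0, 0.0, -1.0]]
wrist_force: [0.1, -0.3, -0.7]
opening: 0.241
finger_force: 34.6
```

servo_tool:
  deltas: "15 0 0 3 0;40 0 0 3 0;40 0 0 3 0;40 0 0 3 0;40 0 0 3 0;40 0 0 -40 0;40 0 0 -90 0;40 0 0 -140 0"

```text
clock: 48.2
tcp_pos: [0.519, -0.1741, 0.1323]
tcp_rot: [[0.978, 0.21, -0.001], [0.21, -0.978, 0.0], [-0.001, -0.001, -1.0]]
wrist_force: [1.2, -0.6, 0.3]
opening: 0.466
finger_force: 0.0
```

Run:
```python
from h import *
st(); tote(); pp('side',['cart_4_c'])
shot('wrist'); pp('wrist',['cart_4_c'])
plan((498,5,130,-1.8),(498,5,-10,-1.8))
```

```text
t 48.2 tcp [ 519.  -174.1  132.3] q [ 18.9  28.   -8.9 106.9   5.8  45.6 -70.9] 
R [[0.978, 0.21, -0.001], [0.21, -0.978, 0.0], [-0.001, -0.001, -1.0]] F [ 1.2 -0.6  0.3] op 0.466 ff 0.0
side tote [([485, -216, 0], 0.72), ([431, -492, 4], 0.19)]
top tote c [ 486. -242.] edge 209.0 9.9 0.86
side cart_4_c [([517, -173, 16], 0.63)]
wrist cart_4_c [([516, -173, 19], 0.7), ([490, -223, -2], 0.33)]
goal (498, 5, 130, -1.8) delta [  17.3 -179.4   -0.2] turn 13.9
goal (498, 5, -10, -1.8) delta [  17.5 -179.3  139.8] turn 13.9
```

servo_tool:
  deltas: "40 5 -50 0 4;40 9 -100 0 8;40 14 -150 0 12;40 17 -179 0 14;40 17 -179 0 14;40 17 -179 0 14"

```text
clock: 49.15
tcp_pos: [0.498, 0.0046, 0.1299]
tcp_rot: [[1.0, -0.031, -0.002], [-0.031, -1.0, -0.0], [-0.002, 0.0, -1.0]]
wrist_force: [0.1, 0.1, -0.9]
opening: 0.468
finger_force: 0.0
```

Run:
```python
from h import *
st()
s=shot('wrist','w9.png')
pp('wrist',['cart_5_c','tray'])
for c in cut_out('wrist','cart_5_c')[:2]:
    m=c['pixels']; r=cv2.minAreaRect(np.argwhere(m)[:,::-1].astype(np.float32)); print(round(c['score'],2),r)
    b=cv2.boxPoints(r); q=np.array([atz(s,u,v,34)[:2] for u,v in b]); print('corners',q.tolist(),'mean',q.mean(0))
shot('side'); pp('side',['cart_5_c'])
```

```text
t 49.15 tcp [498.    4.6 129.9] q [  -1.9   24.2   -7.   114.1    4.3   42.  -103.3] 
R [[1.0, -0.031, -0.002], [-0.031, -1.0, -0.0], [-0.002, 0.0, -1.0]] F [ 0.1  0.1 -0.9] op 0.468 ff 0.0
wrist cart_5_c [([405, -183, 48], 0.73), ([501, 6, 22], 0.64)]
wrist tray [([495, 43, 10], 0.82)]
0.81 ((319.5, 227.0), (110.0, 43.0), 90.0)
corners [[542.2, 17.0], [541.3, -14.1], [455.3, -13.0], [456.3, 20.8]] mean [498.775   2.675]
side cart_5_c [([496, 4, 26], 0.79), ([442, 366, 60], 0.36)]
```

servo_tool:
  deltas: "40 1 0 30 0;40 1 0 70 0;40 1 0 105 0;40 1 0 125 0;40 1 0 135 0;40 1 0 140 0;40 1 0 141 0;40 1 0 141 0"

```text
clock: 50.25
tcp_pos: [0.5001, 0.0043, -0.0095]
tcp_rot: [[0.999, -0.033, 0.001], [-0.033, -0.999, 0.0], [0.001, -0.0, -1.0]]
wrist_force: [0.4, 0.7, 0.2]
opening: 0.469
finger_force: 0.0
```

servo_tool:
  deltas: "15 0 0 0 0;15 0 0 0 0;15 0 0 0 0;15 0 0 0 0;15 0 0 -40 0;15 0 0 -90 0;15 0 0 -130 0;15 0 0 -130 0"

```text
clock: 51.05
tcp_pos: [0.5022, 0.0044, 0.125]
tcp_rot: [[0.999, -0.033, 0.008], [-0.033, -0.999, 0.001], [0.008, -0.001, -1.0]]
wrist_force: [0.5, -0.2, -1.4]
opening: 0.245
finger_force: 35.8
```

Run:
```python
from h import *
st(); shot('side'); pp('side',['cart_5_c','tote'])
x,y=tw(45,-38)
plan((x,y,120,12),(x,y,-10,12))
```

```text
t 51.05 tcp [502.2   4.4 125. ] q [  -1.7   24.7   -7.2  114.3    4.7   40.8 -103.7] 
R [[0.999, -0.033, 0.008], [-0.033, -0.999, 0.001], [0.008, -0.001, -1.0]] F [ 0.5 -0.2 -1.4] op 0.245 ff 35.810810923576355
side cart_5_c [([498, 4, 158], 0.59), ([443, 366, 57], 0.33)]
side tote [([497, 167, 37], 0.63), ([486, -220, 2], 0.59)]
goal (np.float64(533.9172862840961), np.float64(-248.81358274108544), 120, 12) delta [ 4.280e+01  2.518e+02 -2.000e-01] turn -13.9
goal (np.float64(533.9172862840961), np.float64(-248.81358274108544), -10, 12) delta [ 42.7 251.8 129.8] turn -13.9
```

servo_tool:
  deltas: "15 10 50 0 0;15 20 100 0 -4;15 28 150 0 -8;15 36 200 0 -12;15 43 252 0 -14;15 43 252 0 -14;15 43 252 0 -14;15 43 252 40 -14"

```text
clock: 52.0
tcp_pos: [0.5366, -0.2488, 0.082]
tcp_rot: [[0.978, 0.21, 0.005], [0.21, -0.978, -0.001], [0.005, 0.002, -1.0]]
wrist_force: [1.1, 0.6, -1.1]
opening: 0.248
finger_force: 35.8
```

servo_tool:
  deltas: "15 0 0 40 0;15 0 0 70 0;15 0 0 85 0;15 0 0 90 0;15 0 0 90 0"

```text
clock: 52.5
tcp_pos: [0.5345, -0.2482, -0.0102]
tcp_rot: [[0.977, 0.211, -0.0], [0.211, -0.977, 0.0], [-0.0, -0.0, -1.0]]
wrist_force: [-0.6, 1.0, 0.3]
opening: 0.245
finger_force: 35.8
```

servo_tool:
  deltas: "15 0 0 2 0;40 0 0 2 0;40 0 0 2 0;40 0 0 2 0;40 0 0 2 0;40 0 0 -40 0;40 0 0 -90 0;40 0 0 -140 0"

```text
clock: 53.3
tcp_pos: [0.5338, -0.2487, 0.1313]
tcp_rot: [[0.978, 0.21, -0.001], [0.21, -0.978, 0.0], [-0.001, -0.001, -1.0]]
wrist_force: [0.2, -0.7, 0.4]
opening: 0.47
finger_force: 0.0
```

servo_tool:
  deltas: "0 0 0 -50 0;0 -20 -50 -80 0;0 -20 -50 -80 0"

```text
clock: 53.6
tcp_pos: [0.5039, -0.202, 0.2129]
tcp_rot: [[0.977, 0.212, 0.004], [0.212, -0.977, -0.001], [0.003, 0.001, -1.0]]
wrist_force: [0.4, 0.4, 0.2]
opening: 0.007
finger_force: 0.0
```

Run:
```python
from h import *
st(); tote(); pp('side',['cart_5_c','cart_1_c','power_tip','ack_top'])
s=shot('wrist'); pp('wrist',['cart_5_c','cart_1_c','tote'])
cv2.imwrite('pics/fin.png',s['image'][:,:,::-1])
plan((447,0,220,50),(445,368,200,50),(445,368,45,50))
```

```text
t 53.6 tcp [ 503.9 -202.   212.9] q [ 23.6  21.8 -10.5 103.2   4.7  55.3 -66.6] 
R [[0.977, 0.212, 0.004], [0.212, -0.977, -0.001], [0.003, 0.001, -1.0]] F [0.4 0.4 0.2] op 0.007 ff 0.0
side tote [([489, -222, 2], 0.73), ([495, 228, -6], 0.59)]
top tote c [ 465. -288.] edge 238.0 -20.8 0.8
side cart_5_c [([533, -249, 20], 0.67), ([500, 290, 37], 0.56)]
side cart_1_c [([425, -291, 45], 0.53), ([497, 227, 39], 0.49), ([498, 292, 34], 0.4), ([410, -183, 48], 0.39)]
side power_tip [([544, 366, 107], 0.61)]
side ack_top [([439, 369, 58], 0.45)]
wrist cart_5_c [([536, -248, 16], 0.79), ([499, 166, 33], 0.47), ([418, -230, 44], 0.41)]
wrist cart_1_c [([421, -286, 44], 0.92)]
wrist tote [([488, -223, -3], 0.73)]
goal (447, 0, 220, 50) delta [ -13.  -211.9  -10.6] turn -37.9
goal (445, 368, 200, 50) delta [  62.4 -572.1    9.5] turn -37.9
goal (445, 368, 45, 50) delta [  62.4 -572.   164.5] turn -37.9
```

View pics/fin.png

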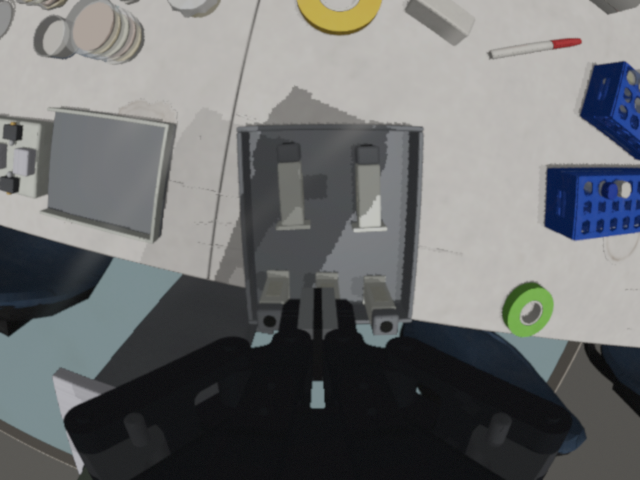

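All five cartridges are in the tote: three standing at the front edge and two lying at (290,185) and (369,190). Now the button.

servo_tool:
  deltas: "0 -3 -50 -10 0;0 -6 -100 -10 0;0 -9 -150 -10 -8;0 -12 -200 -10 -16;0 5 -250 -10 -24;0 15 -300 -10 -32;0 24 -350 -10 -38;0 33 -400 -10 -38"

```text
clock: 55.0
tcp_pos: [0.4524, 0.189, 0.2198]
tcp_rot: [[0.638, 0.77, 0.0], [0.77, -0.638, 0.0], [0.0, 0.0, -1.0]]
wrist_force: [2.2, -0.5, 0.2]
opening: 0.002
finger_force: 0.0
```

Run:
```python
from h import *
st()
plan((445,368,160,50))
```

```text
t 55.0 tcp [452.4 189.  219.8] q [ -6.8  18.1 -28.3 109.1  10.3  55.2 -79.5] 
R [[0.638, 0.77, 0.0], [0.77, -0.638, 0.0], [0.0, 0.0, -1.0]] F [ 2.2 -0.5  0.2] op 0.002 ff 0.0
goal (445, 368, 160, 50) delta [ 133.1 -119.9   59.9] turn 0.3
```

servo_tool:
  deltas: "0 33 -30 0 0;0 67 -60 0 0;0 100 -90 0 0;0 133 -120 30 0;0 133 -120 80 0;0 133 -120 80 0"

```text
clock: 55.6
tcp_pos: [0.4431, 0.3652, 0.1347]
tcp_rot: [[0.639, 0.769, -0.006], [0.769, -0.639, -0.005], [-0.008, -0.002, -1.0]]
wrist_force: [0.2, -1.8, 0.6]
opening: -0.005
finger_force: 0.0
```

Run:
```python
from h import *
st(); shot('wrist'); pp('wrist',['ack_top','power_tip'])
plan((446,369,40,50))
```

```text
t 55.6 tcp [443.1 365.2 134.7] q [ -25.8   32.2  -27.6  101.7   18.4   51.1 -101.3] 
R [[0.639, 0.769, -0.006], [0.769, -0.639, -0.005], [-0.008, -0.002, -1.0]] F [ 0.2 -1.8  0.6] op -0.005 ff 0.0
wrist ack_top [([445, 368, 60], 0.9), ([535, -248, 17], 0.49)]
wrist power_tip [([548, 368, 109], 0.69)]
goal (446, 369, 40, 50) delta [  2.1  -2.5 101.2] turn 0.1
```

servo_tool:
  deltas: "0 1 -1 40 0;0 1 -1 75 0;0 1 -1 98 0;0 1 -1 105 0;0 1 -1 108 0;0 1 -1 110 0;0 1 -1 110 0"

```text
clock: 56.45
tcp_pos: [0.4464, 0.3679, 0.0311]
tcp_rot: [[0.641, 0.767, 0.002], [0.767, -0.641, 0.001], [0.002, 0.0, -1.0]]
wrist_force: [0.7, -1.2, -0.0]
opening: 0.0
finger_force: 0.0
```

servo_tool:
  deltas: "0 0 0 2 0;0 0 0 4 0;0 0 0 6 0;0 0 0 6 0"

```text
clock: 56.85
tcp_pos: [0.4459, 0.3677, 0.0237]
tcp_rot: [[0.641, 0.768, 0.0], [0.768, -0.641, 0.0], [0.001, 0.0, -1.0]]
wrist_force: [1.4, -0.7, 2.9]
opening: 0.0
finger_force: 1.5
```

Contact has started, at 2.9 N. Pressing on to the stop.

servo_tool:
  deltas: "0 0 0 2 0;0 0 0 4 0;0 0 0 5 0;0 0 0 5 0"

```text
clock: 57.25
tcp_pos: [0.446, 0.3678, 0.02]
tcp_rot: [[0.641, 0.768, 0.001], [0.768, -0.641, 0.0], [0.001, 0.001, -1.0]]
wrist_force: [-4.1, -5.5, 31.1]
opening: 0.003
finger_force: 15.4
```

servo_tool:
  deltas: "0 0 0 -20 0;0 0 0 -70 0;0 0 0 -120 0;0 0 0 -150 0;0 0 0 -150 0;0 0 0 -150 0"

```text
clock: 57.85
tcp_pos: [0.4456, 0.3674, 0.1687]
tcp_rot: [[0.641, 0.768, 0.0], [0.768, -0.641, 0.0], [0.0, 0.0, -1.0]]
wrist_force: [0.5, -0.3, -0.9]
opening: 0.001
finger_force: 0.0
```

Run:
```python
from h import *
st(); shot('side'); pp('side',['tote','power_tip','ack_top','cart_1_c'])
print(robot.hand_in())
```

```text
t 57.85 tcp [445.6 367.4 168.7] q [ -25.    29.9  -28.7   99.9   17.1   54.6 -100.4] 
R [[0.641, 0.768, 0.0], [0.768, -0.641, 0.0], [0.0, 0.0, -1.0]] F [ 0.5 -0.3 -0.9] op 0.001 ff 0.0
side tote [([485, -220, 2], 0.93)]
side power_tip [([544, 369, 109], 0.75)]
side ack_top [([405, -181, 45], 0.69), ([442, 366, 59], 0.66)]
side cart_1_c [([422, -290, 47], 0.64), ([531, -249, 19], 0.15)]
the job is handed in; nothing more can be done
None
```

I pushed the power lever to its back stop, put all five cartridges in the tote, pressed the button to its stop and released it, and handed the job in at about 58 s; the hand-in returned no verdict, and I only estimated the lever angle from camera images (about 0.85–0.95 rad, limit 0.8).

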